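Make up two craft kits in the stockroom

TASK

Make up the two craft kits: in the yellow tray lay the dark walnut board flat and stand the brown cardboard tube on it; in the white tray lay the pale board flat and set the green tube and the white disc side by side on it. Every part is set on end (the disc flat), wholly on its own board, with nothing overhanging, and left standing still. Leave the blue tube, the box of pegs and the white bucket where they are.

Things in the scene. Friction and masses are not known exactly. Their poses are not given: they have to be found in the camera images.
- tray_yellow: Yellow open shallow plastic tray, 160 x 144 outside (long side along its x), 25 high, walls and floor 4 thick (inside 152 x 136), fixed to the bench. Origin: centre of its underside; the inner floor is 4 above it. x along the long side, y along the short side, z up.
- tray_white: White open shallow plastic tray, 160 x 144 outside (long side along its x), 25 high, walls and floor 4 thick (inside 152 x 136), fixed to the bench. Origin: centre of its underside; the inner floor is 4 above it. x along the long side, y along the short side, z up.
- walnut_board: Dark brown wooden board lying flat, 110 (its x) x 64 (its y) x 15 thick, loose, about 70 g. Origin: centre of its underside, z up.
- pale_board: Pale, light-coloured wooden board lying flat, 110 (its x) x 64 (its y) x 15 thick, loose, about 70 g. Origin: centre of its underside, z up.
- card_tube: Brown cardboard tube standing on end, outer diameter 40, wall 5, height 60, open at both ends, loose, about 30 g. Origin: centre of its lower end, z up along the tube.
- green_tube: Green plastic tube standing on end, outer diameter 32, wall 4, height 60, open at both ends, loose, about 30 g. Origin: centre of its lower end, z up along the tube.
- white_disc: White solid disc lying flat, diameter 44, 22 thick, loose, about 25 g. Origin: centre of its underside, z up.
- blue_tube: Bystander, part of no kit: blue plastic tube standing on end beyond the trays, outer diameter 44, height 55, loose. Origin: centre of its lower end, z up.
- peg_box: Bystander: open plywood box of small wooden pegs, 140 x 110 x 50 high, at the left, loose and heavy. Origin: centre of its underside, z up.
- bucket: Bystander: white plastic bucket, 154 across the rim, 145 high, at the right, loose and heavy. Origin: centre of its underside, z up.
Mind the look-alikes: they are no part of the job. Of the things like the tray_white, leave any that is red; of the rest the smaller one is meant.

How it is judged:
By the outcome, as a careful person would: the job done as asked, in the order asked, and still so for the second after the job is handed in, with the robot touching nothing.
It also fails if it takes over 128 s, if anything falls off the work surface, if the arm or the gripper's body presses on something with over 40 N, if the wrist force passes 120 N, or if a joint passes its speed limit or range.

ROBOT

A 7-joint arm with a two-finger parallel gripper is mounted at the origin on the work surface. World frame = base frame: x ahead of the robot, y to its left, z up, the work surface at z = 0. Lengths are in m, angles in rad, forces in N, time in s.
With the tool pointing down it reaches from about 0.4 to 0.75 m from the base axis. Payload 19.5 kg.
Tool frame: the origin (TCP) lies between the finger pads; the fingertips stand ahead of it and the grasp point (between the pads) is the TCP (tip_extent is the x of the fingertips in the tool frame, in m); x points along the fingers, y is the direction in which the jaws open and shut, and the axes are right-handed (so a half turn about x gives the same grasp; the last joint's range is limited). The gripper opens to 85 mm and grips with 20 to 120 N. Pads are 22 mm wide; open, the fingers measure 114 mm over their backs; the gripper's body (76 mm by 85 mm) begins 54 mm behind the grasp point. The pads swing forward as they close: fully open they stand 13 mm farther back than shut.
Start: joints at [-1.253, 0.707, -0.028, 1.485, 0.022, 0.951, -0.075], TCP at [0.202, 0.538, 0.25] pointing down, gripper open.
Joint ranges: [-2.71, 2.71], [-0.32, 2.16], [-1.57, 1.52], [0, 2.45], [-1.46, 4.6], [0, 2.02], [-2.83, 2.83]. Speed limits (rad/s): [1.89, 1.89, 2.57, 2.57, 3.01, 3.01, 3.01].

INTERFACE

Orientations are given as a unit quaternion [w, x, y, z].
In Python, from rig import observe, read_camera, hand_in, tip_extent gives the robot as it stands. The module is installed in compiled form; this text tells all that it offers.
- The arm moves only by the shell command python3 -m crank 'ROWS' [FORCE]. ROWS is JSON, a list of rows, each a list of 3 entries, a list of its own where there are three numbers: the shift along the tool's x, y, z as a fraction of full scale, then the turn, a rotation vector about the tool's x, y, z as a fraction of full scale, then the finger opening in mm, from 0 to 85.4. In form: [[[tx, ty, tz], [ax, ay, az], hand], ...]. A call has 1 to 20 rows; each row shifts and turns the commanded pose from where the row before left it, along the tool's axes as they then stand; what a row does not reach is not made up. Full scale, the value 1, is 25 mm for a shift and 4 degrees for a turn. A row lasts 1/12 s, in which the tool goes at most 41.7 mm and 7.16 degrees, less where a joint would pass 70% of its speed; a pose out of reach is approached as far as the arm can. A call with a number of a shift or a turn outside -1 to 1 is refused whole. A call with a gripper value outside its range is refused whole. The fingers move at their own pace and stop on an object; FORCE is the grip in N (left out, the last holds). Time passes only in rows, so rows that do not move let the fingers close. It gives the time, the measured TCP pose, the force and the opening at its end, in the units of the state.
- observe(): the state, without advancing time (a new reading comes with each control period).
- read_camera(name): name is "side" or "top" or "wrist"; returns a dict with "pixels" (480x640x3 uint8, red, green, blue), "depth" (480x640 float32, m along the optical axis (not along the pixel's ray), 0 where there is no reading), "mtx" (3x3 intrinsics, pixels), "R" (3x3) and "t" (3): a world point X has camera coordinates R X + t. Camera axes: x right, y down, z forward; pixel columns grow to the right and rows downward; lengths in m; the calibration is good to about 2 mm. The wrist camera is an equidistant fisheye: a pixel r from the principal point sees the ray r / f radians off the axis. A picture is of the moment at which its call begins.
- hand_in(): hands the job in, once; it reports no verdict.
The state is a dict: "clock": time; "joints": joint angles; "qvel": joint speeds; "joint_torque": joint torques, N m; "eef_pos": TCP position; "tool_rot": TCP orientation; "ft_force": force on the tool from outside, world axes, zero at the start; "moment": the same for the moment, N m; "opening": finger opening in m.
Only numpy, scipy, OpenCV 4.12 (cv2) and the standard library are available. Lean on these libraries where they do the work, as an engineer would, in place of code of your own. Each camera call takes 0.05 s, during which the arm holds its last target.

## Working session

There is one attempt and no reset: what is moved stays moved. The work goes in short steps, Python scripts to look and compute and a shell command to move; the robot and the scene stay as the last step left them, time stands still between calls to the robot, and variables do not carry over. Pictures are saved under pics/ and viewed, and the job is handed in when it is done.

```bash
mkdir -p pics
cat > h.py <<'E'
import numpy as np, cv2
from rig import observe, read_camera, tip_extent
def snap(n,f):
    c=read_camera(n); cv2.imwrite('pics/'+f+'.png',c['pixels'][:,:,::-1]); np.savez('pics/'+f+'.npz',**c); return c
def load(f): return dict(np.load('pics/'+f+'.npz'))
def crop(f,u0,v0,u1,v1,s,out):
    im=cv2.imread('pics/'+f+'.png')[v0:v1,u0:u1]; cv2.imwrite('pics/'+out+'.png',cv2.resize(im,None,fx=s,fy=s,interpolation=cv2.INTER_CUBIC))
def ray(c,u,v):
    K=c['mtx'];d=np.linalg.inv(K)@[u,v,1.]; return -c['R'].T@c['t'], c['R'].T@d
def atz(c,u,v,z):
    o,d=ray(c,u,v); return o+d*(z-o[2])/d[2]
def dep(c,u,v):
    o,d=ray(c,u,v); return o+d*c['depth'][int(v),int(u)]
E
python3 - <<'E'
from h import *
for n in ['side','top','wrist']:
    c=snap(n,n+'0'); print(n,c['mtx'].tolist(),(-c['R'].T@c['t']).round(3),c['R'].round(2).tolist())
print(observe(), tip_extent)
E
```

```text
side [[484.4818397064491, 0.0, 317.83559628432226], [0.0, 484.4818397064491, 241.78751633121695], [0.0, 0.0, 1.0]] [ 0.083 -0.774  1.005] [[0.89, -0.45, -0.0], [-0.32, -0.64, -0.7], [0.31, 0.62, -0.72]]
top [[496.5195576717492, 0.0, 328.0317185002191], [0.0, 496.5195576717492, 238.6163062276091], [0.0, 0.0, 1.0]] [0.297 0.075 1.23 ] [[0.02, -1.0, 0.01], [-0.99, -0.02, -0.16], [0.16, -0.01, -0.99]]
wrist [[371.64829954431775, 0.0, 317.58559945780365], [0.0, 371.64829954431775, 241.95217272245827], [0.0, 0.0, 1.0]] [0.137 0.562 0.373] [[0.35, 0.94, -0.0], [0.9, -0.34, 0.27], [0.26, -0.1, -0.96]]
{'clock': 0.15, 'joints': array([-1.25270347,  0.70692922, -0.02762373,  1.48480953,  0.02197677,
        0.95089104, -0.07548671]), 'qvel': array([-3.22714824e-04, -1.14796049e-04,  7.10272222e-04,  2.66612779e-05,
        2.62685402e-04,  1.87446418e-04, -5.82306398e-04]), 'joint_torque': array([ 5.31414134e-04, -8.83295059e+01,  1.23467345e+00, -2.36193538e+01,
        1.69609627e-02,  5.31750033e-03, -3.45290823e-05]), 'eef_pos': array([0.2023825 , 0.53805153, 0.24997181]), 'tool_rot': array([ 0.69564667,  0.12626474,  0.69574475, -0.12677606]), 'ft_force': array([ 0.04502091, -0.53774062, -0.26067573]), 'moment': array([-0.021549  ,  0.01297661,  0.02505798]), 'opening': 0.08527319505315964} 0.019
```

View pics/top0.png

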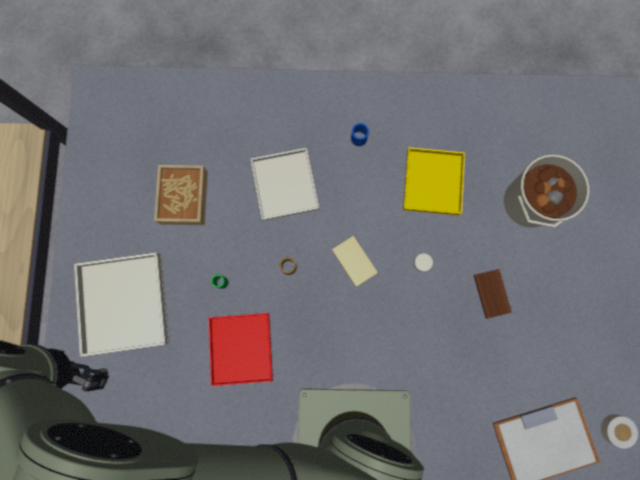

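View pics/side0.png

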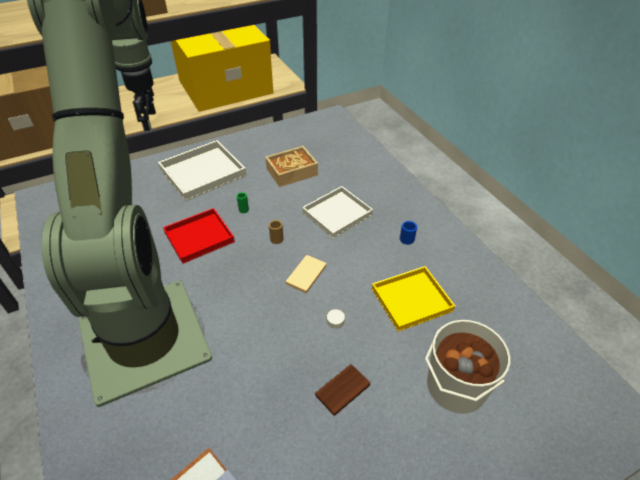

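View pics/wrist0.png

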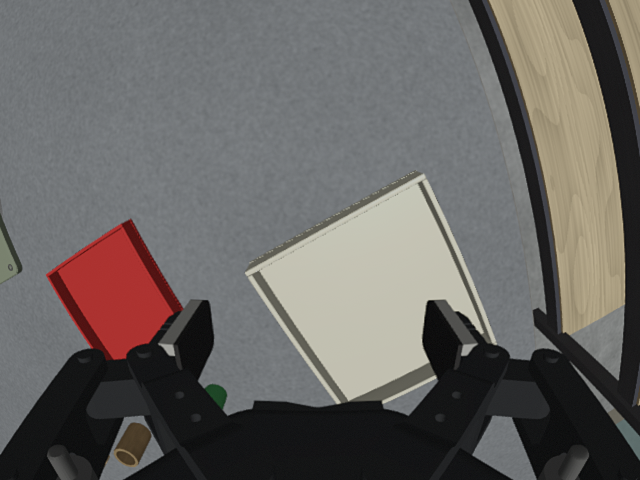

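Top view: the things that could be taken for the white tray are the large white tray at (120,303), the red tray at (240,350) and the small white tray at (285,184). I choose the small one at (285,184). The other parts each appear once: walnut (492,293), pale board (355,261), card tube (288,266), green tube (219,282), disc (424,262), yellow tray (435,181).

Run:
```python
from h import *
crop('top0',200,130,400,300,4,'cA'); crop('top0',330,130,530,330,3,'cB')
crop('side0',220,170,420,320,4,'cC'); crop('side0',290,250,490,430,4,'cD')
```

```text
(no output)
```

View pics/cA.png

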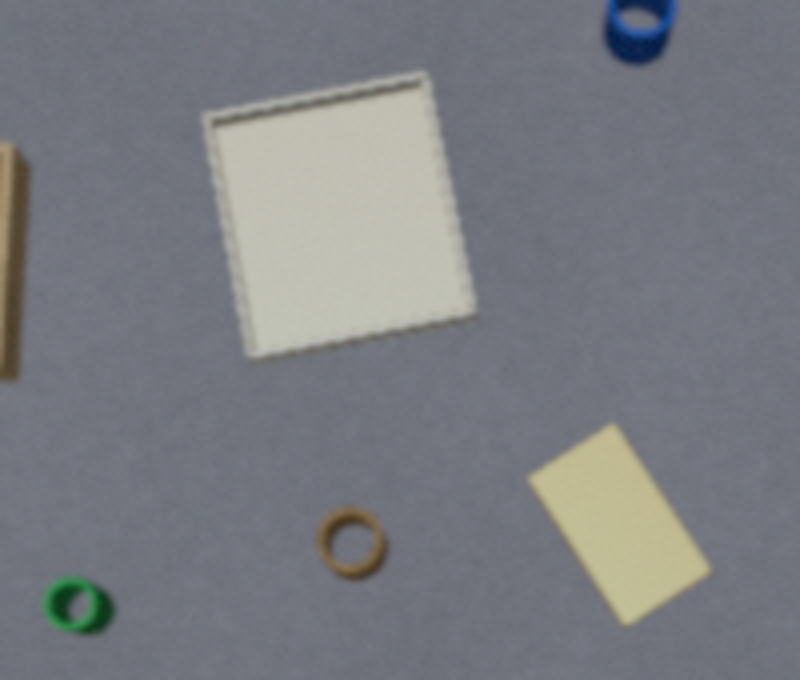

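View pics/cB.png

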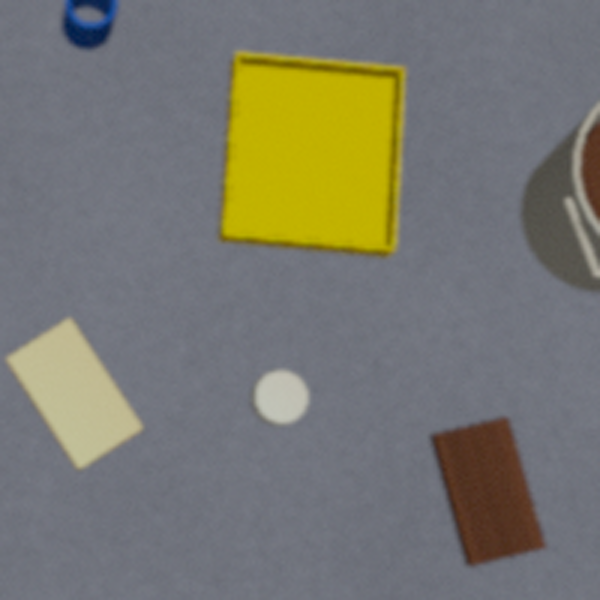

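View pics/cC.png

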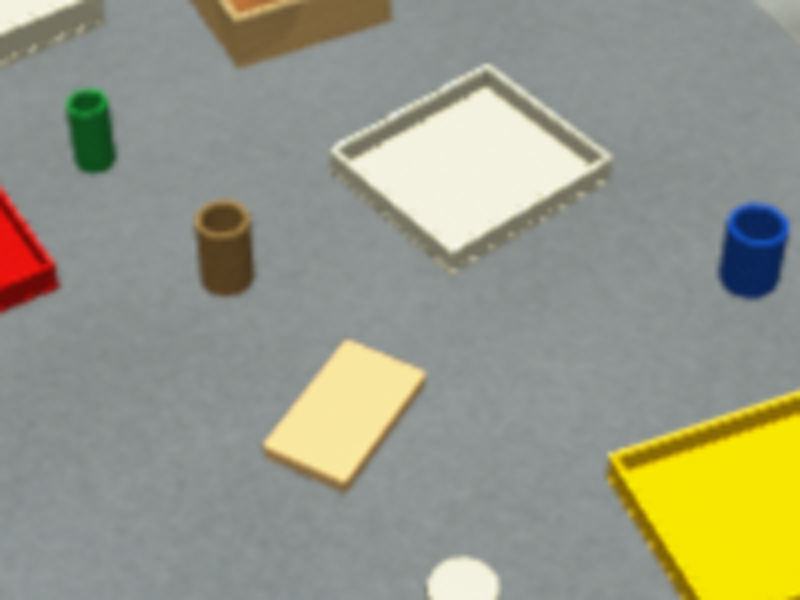

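View pics/cD.png

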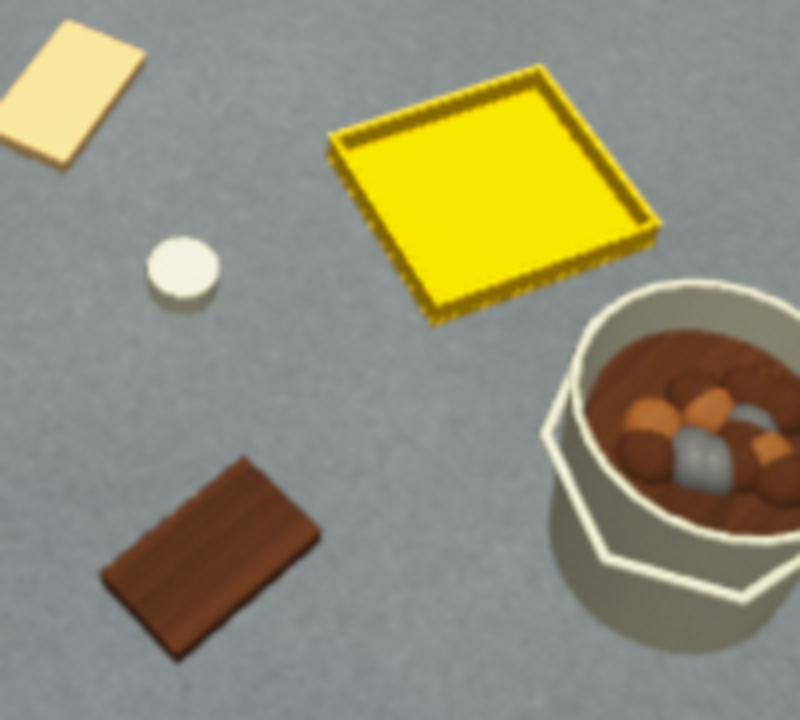

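```bash
cat > tri.py <<'E'
from h import *
def tri(c1,p,c2,q):
    P=[c['mtx']@np.c_[c['R'],c['t']] for c in(c1,c2)]
    X=cv2.triangulatePoints(P[0],P[1],np.array(p,float).reshape(2,1),np.array(q,float).reshape(2,1)).ravel(); return X[:3]/X[3]
E
python3 - <<'E'
from tri import *
t=load('top0');s=load('side0')
m=lambda p,u0,v0,k:(u0+(p[0]+.5)/k-.5,v0+(p[1]+.5)/k-.5)
A=lambda p:m(p,200,130,4);B=lambda p:m(p,330,130,3);C=lambda p:m(p,220,170,4);D=lambda p:m(p,290,250,4)
def quad(n,F,G,ps,qs,z):
    X=np.array([tri(t,F(p),s,G(q)) for p,q in zip(ps,qs)])
    Z=np.array([atz(t,*F(p),z) for p in ps]);S=np.array([atz(s,*G(q),z) for q in qs])
    print(n,'tri',X.mean(0).round(4),'z',X[:,2].round(3))
    for k,W in(('top',Z),('side',S),('tri',X)):
        e=[W[(i+1)%4]-W[i] for i in range(4)]
        print('  ',k,W.mean(0).round(4),[round(float(np.hypot(*v[:2])),3) for v in e],[round(float(np.degrees(np.arctan2(v[1],v[0])))%180,1) for v in e])
quad('white',A,C,[(203,113),(428,72),(475,312),(248,352)],[(487,66),(611,157),(453,257),(332,153)],.025)
quad('yellow',B,D,[(236,54),(404,68),(396,248),(222,237)],[(541,66),(660,224),(433,308),(329,136)],.025)
quad('pale',A,C,[(613,423),(711,571),(627,627),(528,478)],[(425,375),(344,486),(264,443),(348,341)],.015)
quad('walnut',B,D,[(507,418),(544,547),(468,564),(432,434)],[(321,532),(178,655),(102,576),(244,458)],.015)
for n,F,G,p,q,z in[('card',A,C,(352,543),(224,219),.06),('green',A,C,(75,604),(88,104),.06),('disc',B,D,(282,397),(183,267),.022)]:
    print(n,tri(t,F(p),s,G(q)).round(4),atz(t,*F(p),z).round(4),atz(s,*G(q),z).round(4))
E
```

```text
white tri [0.6296 0.1791 0.0226] z [0.024 0.028 0.019 0.019]
   top [0.6299 0.1787 0.025 ] [0.144, 0.158, 0.142, 0.157] [101.9, 12.0, 101.3, 12.6]
   side [0.6278 0.1768 0.025 ] [0.141, 0.162, 0.143, 0.159] [103.0, 14.6, 101.8, 13.8]
   tri [0.6296 0.1791 0.0226] [0.144, 0.155, 0.143, 0.156] [101.4, 12.1, 101.6, 12.4]
yellow tri [ 0.6431 -0.1978  0.0244] z [0.025 0.025 0.024 0.024]
   top [ 0.6434 -0.1978  0.025 ] [0.142, 0.156, 0.144, 0.159] [86.2, 176.0, 87.4, 175.3]
   side [ 0.6424 -0.1981  0.025 ] [0.142, 0.162, 0.143, 0.159] [85.6, 176.0, 84.6, 175.6]
   tri [ 0.6431 -0.1978  0.0244] [0.142, 0.158, 0.144, 0.159] [85.9, 175.8, 86.1, 175.3]
pale tri [0.4375 0.0006 0.0139] z [0.013 0.012 0.018 0.013]
   top [0.4373 0.0007 0.015 ] [0.109, 0.062, 0.11, 0.063] [33.8, 124.4, 34.3, 124.1]
   side [ 4.371e-01 -2.000e-04  1.500e-02] [0.11, 0.065, 0.106, 0.062] [34.1, 119.2, 32.7, 122.5]
   tri [0.4375 0.0006 0.0139] [0.11, 0.062, 0.11, 0.062] [33.9, 123.9, 34.0, 123.6]
walnut tri [ 0.3638 -0.3375  0.0114] z [0.014 0.013 0.008 0.01 ]
   top [ 0.3636 -0.3363  0.015 ] [0.107, 0.064, 0.108, 0.064] [14.0, 103.2, 14.0, 102.9]
   side [ 0.3629 -0.3391  0.015 ] [0.108, 0.06, 0.108, 0.061] [14.4, 105.3, 15.0, 104.6]
   tri [ 0.3638 -0.3375  0.0114] [0.108, 0.062, 0.108, 0.063] [14.2, 103.7, 14.4, 103.0]
card [0.4192 0.1611 0.062 ] [0.4182 0.1615 0.06  ] [0.4212 0.1628 0.06  ]
green [0.3793 0.3229 0.0606] [0.3794 0.323  0.06  ] [0.3795 0.3236 0.06  ]
disc [ 0.4361 -0.1681  0.0231] [ 0.4362 -0.1683  0.022 ] [ 0.4364 -0.1674  0.022 ]
```

```bash
cat > plan.py <<'E'
from h import *
from scipy.spatial.transform import Rotation as Rn
import sys
def st():
    o=observe();q=o['tool_rot'];return o,Rn.from_quat([q[1],q[2],q[3],q[0]])
def rep():
    o,R=st();M=R.as_matrix()
    print('t',round(o['clock'],2),'pos',o['eef_pos'].round(4),'jaw deg',np.degrees(np.arctan2(M[1,1],M[0,1])).round(2),'xaxis',M[:,0].round(3),'open',round(o['opening'],4),'F',o['ft_force'].round(1),'q',o['joints'].round(2))
def go(p,jaw=None,note=''):
    """shift in units of 25mm along CURRENT tool axes, then turn in units of 4 deg (target: x down, jaw y at angle)"""
    o,R=st();d=R.inv().apply(np.array(p)-o['eef_pos'])/.025
    print(note,'shift now-axes',d.round(3),'rows>=',round(np.abs(d).max(),1))
    if jaw is not None:
        b=None
        for j in(jaw,jaw+180):
            a=np.radians(j);x=np.array([0,0,-1.]);y=np.array([np.cos(a),np.sin(a),0]);T=Rn.from_matrix(np.c_[x,y,np.cross(x,y)])
            rv=(R.inv()*T).as_rotvec(degrees=True)/4; d2=T.inv().apply(np.array(p)-o['eef_pos'])/.025
            print('  jaw',j,'turn',rv.round(3),'| shift in turned axes',d2.round(3))
E
python3 - <<'E'
from plan import *
rep(); M=st()[1].as_matrix();print(M.round(3).tolist())
go([.364,-.337,.15],104.2)
E
```

```text
t 0.15 pos [0.2024 0.5381 0.25  ] jaw deg 69.39 xaxis [-0.    -0.001 -1.   ] open 0.0853 F [ 0.  -0.5 -0.3] q [-1.25  0.71 -0.03  1.48  0.02  0.95 -0.08]
[[-0.0, 0.352, 0.936], [-0.001, 0.936, -0.352], [-1.0, -0.001, -0.0]]
 shift now-axes [  4.021 -30.482  18.374] rows>= 30.5
  jaw 104.2 turn [-8.704e+00 -3.000e-03  1.000e-02] | shift in turned axes [  3.999 -35.518  -2.319]
  jaw 284.2 turn [3.6296e+01 1.3000e-02 4.0000e-03] | shift in turned axes [ 3.999 35.518  2.319]
```

```bash
python3 -m crank '[[[0,0,1],[0.62,0,0],85],[[0,0,1],[0.62,0,0],85],[[0,0,1],[0.62,0,0],85],[[0,0,1],[0.62,0,0],85],[[0,0,1],[0.62,0,0],85],[[0,0,1],[0.62,0,0],85],[[0,0,1],[0.62,0,0],85],[[0,0,1],[0.62,0,0],85],[[0,0,1],[0.62,0,0],85],[[0,0,1],[0.62,0,0],85],[[0,0,1],[0.62,0,0],85],[[0,0,1],[0.62,0,0],85],[[0,0,1],[0.62,0,0],85],[[0,0,1],[0.62,0,0],85],[[0,0,1],[0.62,0,0],85],[[0,0,1],[0.62,0,0],85],[[0,0,1],[0.62,0,0],85],[[0,0,1],[0.62,0,0],85],[[0,0,1],[0.62,0,0],85],[[0,0,1],[0.62,0,0],85]]' 40
python3 -c "
from plan import *
rep();go([.364,-.337,.12],-75.8);snap('wrist','w1');snap('top','t1')"
```

```text
clock: 1.82
eef_pos: [0.5504, 0.1993, 0.2501]
tool_rot: [0.578, 0.407, 0.578, -0.407]
ft_force: [0.7, 0.2, -0.6]
opening: 0.085
t 1.82 pos [0.5504 0.1993 0.2501] jaw deg 19.67 xaxis [-0. -0. -1.] open 0.085 F [ 0.7  0.2 -0.6] q [-0.48  0.73  0.15  1.45 -0.12  0.97  0.05]
 shift now-axes [  5.211 -14.238  17.693] rows>= 17.7
  jaw -75.8 turn [2.3867e+01 6.0000e-03 4.0000e-03] | shift in turned axes [ 5.203 18.969 12.49 ]
  jaw 104.2 turn [-2.1133e+01 -4.0000e-03  6.0000e-03] | shift in turned axes [  5.203 -18.969 -12.49 ]
```

```bash
python3 -m crank '[[[0,0,1],[0.7,0,0],85],[[0,0,1],[0.7,0,0],85],[[0,0,1],[0.7,0,0],85],[[0,0,1],[0.7,0,0],85],[[0,0,1],[0.7,0,0],85],[[0,0,1],[0.7,0,0],85],[[0,0,1],[0.7,0,0],85],[[0,0,1],[0.7,0,0],85],[[0,0,1],[0.7,0,0],85],[[0,0,1],[0.7,0,0],85],[[0,0,1],[0.7,0,0],85],[[0,0,1],[0.7,0,0],85],[[0,0,1],[0.7,0,0],85],[[0,0,1],[0.7,0,0],85],[[0,0,1],[0.7,0,0],85],[[0,0,1],[0.7,0,0],85],[[0,0,1],[0.7,0,0],85],[[0,0,1],[0.7,0,0],85],[[0,0,1],[0.7,0,0],85],[[0,0,1],[0.7,0,0],85]]' 40
python3 -c "
from plan import *
rep();go([.364,-.337,.12],-75.8)"
```

```text
clock: 3.58
eef_pos: [0.4925, -0.2771, 0.2501]
tool_rot: [-0.319, -0.631, -0.319, 0.631]
ft_force: [0.4, 0.3, -0.6]
opening: 0.085
t 3.58 pos [ 0.4925 -0.2771  0.2501] jaw deg -36.3 xaxis [-0.  0. -1.] open 0.085 F [ 0.4  0.3 -0.6] q [ 0.28  0.72  0.36  1.53 -0.29  0.95  0.09]
 shift now-axes [ 5.205 -2.721  4.976] rows>= 5.2
  jaw -75.8 turn [9.874e+00 2.000e-03 5.000e-03] | shift in turned axes [5.204 1.064 5.571]
  jaw 104.2 turn [-3.5126e+01 -7.0000e-03  2.0000e-03] | shift in turned axes [ 5.204 -1.064 -5.571]
```

View pics/w1.png

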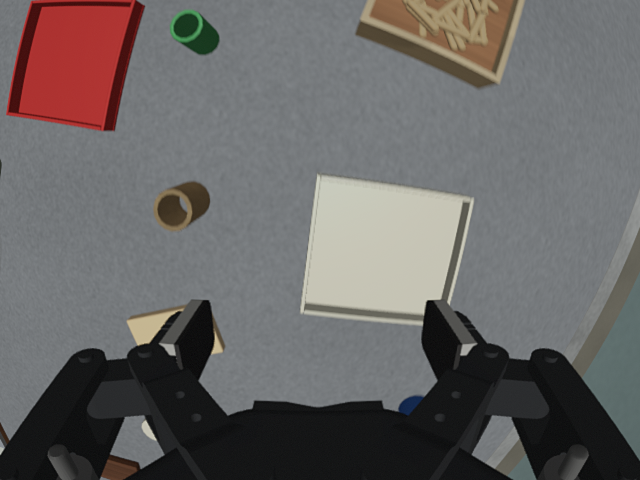

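Wrist view 1: the small white tray at (388,250), with the card tube (180,207), pale board (175,330) and red tray (75,65) beside it. This matches the top-camera layout.

```bash
python3 -m crank '[[[0.2,0,0],[0.987,0,0],85],[[0.2,0,0],[0.987,0,0],85],[[0.2,0,0],[0.987,0,0],85],[[0.2,0,0],[0.987,0,0],85],[[0.2,0,0],[0.987,0,0],85],[[0.2,0,0],[0.987,0,0],85],[[0.2,0,0],[0.987,0,0],85],[[0.2,0,0],[0.987,0,0],85],[[0.2,0,0],[0.987,0,0],85],[[0.2,0,0],[0.987,0,0],85],[[0.5,0.17,0.9],[0,0,0],85],[[0.5,0.17,0.9],[0,0,0],85],[[0.5,0.17,0.9],[0,0,0],85],[[0.5,0.17,0.9],[0,0,0],85],[[0.5,0.19,0.9],[0,0,0],85],[[0.5,0.19,0.9],[0,0,0],85],[[0.2,0,0.17],[0,0,0],85],[[0,0,0],[0,0,0],85]]'
python3 -c "
from plan import *
rep();go([.364,-.337,.022],-75.8);snap('wrist','w2')"
```

```text
clock: 5.08
eef_pos: [0.3634, -0.3368, 0.1196]
tool_rot: [-0.087, -0.701, -0.088, 0.702]
ft_force: [0.1, -1.1, 0.4]
opening: 0.0847
t 5.08 pos [ 0.3634 -0.3368  0.1196] jaw deg -75.8 xaxis [-0.001  0.001 -1.   ] open 0.0847 F [ 0.1 -1.1  0.4] q [ 0.49  0.84  0.35  1.92 -0.58  0.49 -0.07]
 shift now-axes [ 3.903  0.02  -0.025] rows>= 3.9
  jaw -75.8 turn [-0.001  0.015  0.019] | shift in turned axes [ 3.903  0.015 -0.02 ]
  jaw 104.2 turn [ 4.4999e+01  3.1000e-02 -2.3000e-02] | shift in turned axes [ 3.903 -0.015  0.02 ]
```

View pics/w2.png

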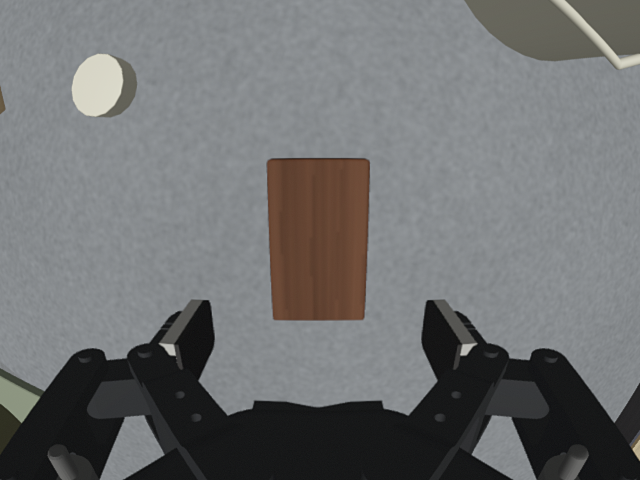

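```bash
python3 -m crank '[[[0.8,0,0],[0,0,0],78],[[0.8,0,0],[0,0,0],78],[[0.8,0,0],[0,0,0],78],[[0.8,0,0],[0,0,0],78],[[0.6,0,0],[0,0,0],78],[[0,0,0],[0,0,0],78]]'
python3 -c "
from plan import *
rep();go([.364,-.337,.022],-75.8);snap('wrist','w3');snap('side','s3');crop('side0',0,0,2,2,1,'x');crop('s3',270,250,430,430,4,'s3c')
import importlib,rig;print(rig.tip_extent)"
```

```text
clock: 5.63
eef_pos: [0.3653, -0.3354, 0.0235]
tool_rot: [-0.088, -0.701, -0.089, 0.702]
ft_force: [-0.7, 0.2, -0.0]
opening: 0.0781
t 5.63 pos [ 0.3653 -0.3354  0.0235] jaw deg -75.61 xaxis [-0.001  0.002 -1.   ] open 0.0781 F [-0.7  0.2 -0. ] q [ 0.58  1.01  0.18  1.95 -0.66  0.25  0.01]
 shift now-axes [0.062 0.048 0.065] rows>= 0.1
  jaw -75.8 turn [0.047 0.008 0.03 ] | shift in turned axes [0.062 0.048 0.065]
  jaw 104.2 turn [-4.4953e+01 -4.7000e-02  1.2000e-02] | shift in turned axes [ 0.062 -0.048 -0.065]
0.019
```

View pics/w3.png

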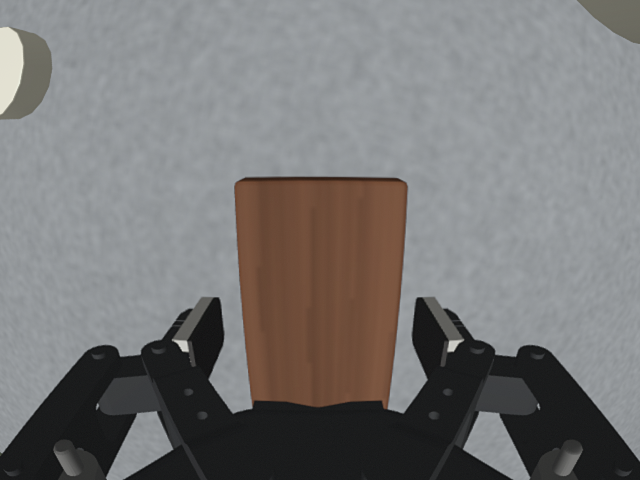

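View pics/s3c.png

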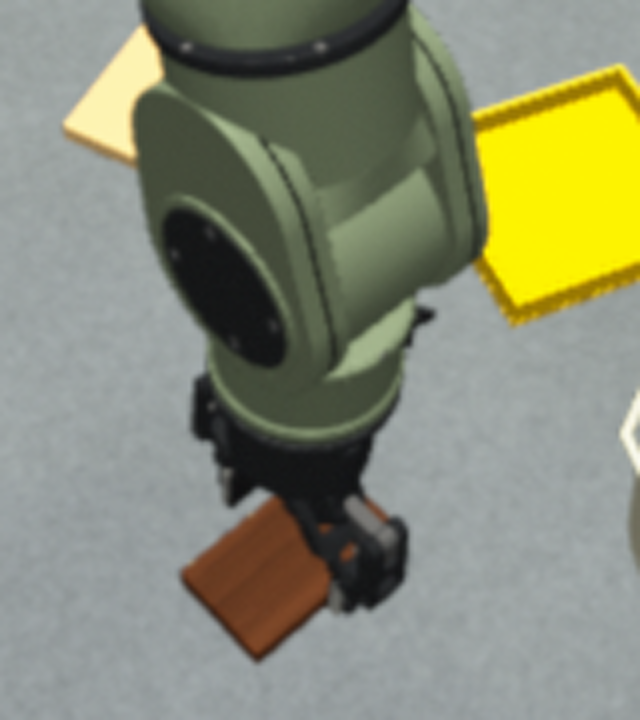

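```bash
python3 -c "
from plan import *
c=load('w3');K=c['mtx'];o,R=st();M=R.as_matrix()
for u,v in((222,298),(416,298),(203,298),(434,298)):
    x=(u-K[0,2])/K[0,0];y=(v-K[1,2])/K[1,1];r=np.hypot(x,y)
    d=c['R'].T@np.array([x/r*np.sin(r),y/r*np.sin(r),np.cos(r)]);p0=-c['R'].T@c['t']
    a=M.T@(p0-o['eef_pos']);b=M.T@d
    for h in(.039,.05):
        k=(np.sign(b[1])*h-a[1])/b[1];print(u,v,h,((a+k*b)*1000).round(1))
"
```

```text
222 298 0.039 [ 12.5 -39.   -8.2]
222 298 0.05 [ 50.2 -50.    9.2]
416 298 0.039 [12.3 39.  -8.4]
416 298 0.05 [49.7 50.   9. ]
203 298 0.039 [-10.6 -39.  -18.7]
203 298 0.05 [ 20.6 -50.   -4.2]
434 298 0.039 [ -9.5  39.  -18.3]
434 298 0.05 [21.7 50.  -3.8]
```

```bash
python3 -m crank '[[[0.3,0.05,0.06],[0.05,0,0],78],[[0,0,0],[0,0,0],74],[[0,0,0],[0,0,0],70],[[0,0,0],[0,0,0],66],[[0,0,0],[0,0,0],60],[[0,0,0],[0,0,0],55],[[0,0,0],[0,0,0],55],[[0,0,0],[0,0,0],55]]' 40
python3 -c "
from plan import *
rep()"
```

```text
clock: 6.4
eef_pos: [0.3636, -0.3382, 0.0185]
tool_rot: [0.087, 0.702, 0.087, -0.702]
ft_force: [-1.4, 1.7, 9.3]
opening: 0.063
t 6.4 pos [ 0.3636 -0.3382  0.0185] jaw deg -75.89 xaxis [ 0.001 -0.    -1.   ] open 0.063 F [-1.4  1.7  9.3] q [ 0.59  1.02  0.17  1.95 -0.67  0.23  0.01]
```

```bash
python3 -m crank '[[[-0.3,0,0],[0,0,0],55],[[-0.6,0,0],[0,0,0],55],[[-0.9,0,0],[0,0,0],55],[[-0.9,0,0],[0,0,0],55],[[-0.9,0,0],[0.5,0,0],55],[[-0.5,0,0],[0.5,0,0],55],[[0,0,0],[0.6,0,0],55],[[0,0,0],[0.6,0,0],55],[[0,0,0],[0.6,0,0],55],[[0,0,0],[0.6,0,0],55],[[0,0,0],[0.6,0,0],55],[[0,0,0],[0.6,0,0],55],[[0,0,0],[0,0,0],55]]'
python3 -c "
from plan import *
rep();go([.643,-.198,.12],-94.2);snap('wrist','w4')"
```

```text
clock: 7.48
eef_pos: [0.3635, -0.3381, 0.1209]
tool_rot: [-0.027, 0.707, -0.027, -0.706]
ft_force: [0.5, -0.0, -0.4]
opening: 0.0628
t 7.48 pos [ 0.3635 -0.3381  0.1209] jaw deg -94.42 xaxis [ 0. -0. -1.] open 0.0628 F [ 0.5 -0.  -0.4] q [ 0.45  0.86  0.44  1.92 -0.7   0.53 -0.27]
 shift now-axes [  0.037  -6.447 -10.715] rows>= 10.7
  jaw -94.2 turn [-0.054 -0.004 -0.003] | shift in turned axes [  0.035  -6.406 -10.74 ]
  jaw 85.8 turn [ 4.4946e+01 -4.0000e-03  6.0000e-03] | shift in turned axes [ 0.035  6.406 10.74 ]
```

View pics/w4.png

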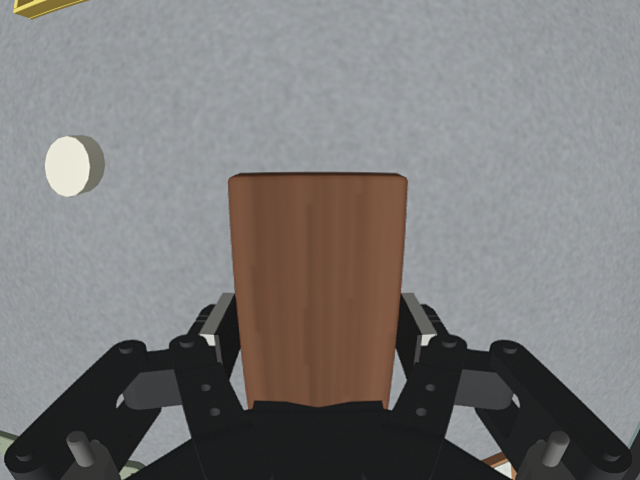

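```bash
python3 -m crank '[[[0,-0.3,-0.5],[0,0,0],55],[[0,-0.583,-0.976],[0,0,0],55],[[0,-0.583,-0.976],[0,0,0],55],[[0,-0.583,-0.976],[0,0,0],55],[[0,-0.583,-0.976],[0,0,0],55],[[0,-0.583,-0.976],[0,0,0],55],[[0,-0.583,-0.976],[0,0,0],55],[[0,-0.583,-0.976],[0,0,0],55],[[0,-0.583,-0.976],[0,0,0],55],[[0,-0.583,-0.976],[0,0,0],55],[[0,-0.583,-0.976],[0,0,0],55],[[0,-0.28,-0.476],[0,0,0],55],[[0,0,0],[0,0,0],55]]'
python3 -c "
from plan import *
rep();go([.643,-.198,.024],-94.2);snap('wrist','w5');snap('top','t5');crop('t5',380,120,500,240,5,'t5c')"
```

```text
clock: 8.62
eef_pos: [0.6451, -0.1961, 0.12]
tool_rot: [-0.025, 0.707, -0.025, -0.707]
ft_force: [0.4, 0.4, -1.1]
opening: 0.0627
t 8.62 pos [ 0.6451 -0.1961  0.12  ] jaw deg -94.01 xaxis [ 0.     0.001 -1.   ] open 0.0627 F [ 0.4  0.4 -1.1] q [ 0.01  1.1   0.63  1.22 -0.66  1.03 -0.92]
 shift now-axes [3.839 0.084 0.082] rows>= 3.8
  jaw -94.2 turn [ 0.047 -0.006  0.008] | shift in turned axes [3.839 0.082 0.08 ]
  jaw 85.8 turn [-4.4953e+01 -1.3000e-02 -1.0000e-02] | shift in turned axes [ 3.839 -0.082 -0.08 ]
```

View pics/w5.png

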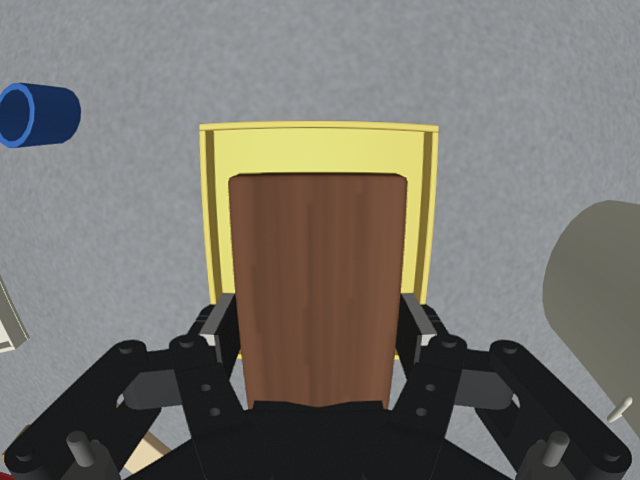

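```bash
python3 -m crank '[[[0.5,0.04,0.04],[0.03,0,0],55],[[0.9,0.04,0.04],[0.02,0,0],55],[[0.9,0,0],[0,0,0],55],[[0.8,0,0],[0,0,0],55],[[0.5,0,0],[0,0,0],55],[[0.24,0,0],[0,0,0],55],[[0,0,0],[0,0,0],55],[[0,0,0],[0,0,0],55]]'
python3 -c "
from plan import *
rep();go([.643,-.198,.024],-94.2)"
```

```text
clock: 9.38
eef_pos: [0.6408, -0.2008, 0.0247]
tool_rot: [-0.028, 0.707, -0.028, -0.706]
ft_force: [0.2, 0.7, -0.9]
opening: 0.0627
t 9.38 pos [ 0.6408 -0.2008  0.0247] jaw deg -94.51 xaxis [ 0.    -0.001 -1.   ] open 0.0627 F [ 0.2  0.7 -0.9] q [ 0.04  1.22  0.57  1.26 -0.73  0.86 -0.87]
 shift now-axes [ 0.03  -0.119 -0.077] rows>= 0.1
  jaw -94.2 turn [-0.078 -0.005 -0.007] | shift in turned axes [ 0.03  -0.119 -0.078]
  jaw 85.8 turn [ 4.4922e+01 -1.1000e-02  8.0000e-03] | shift in turned axes [0.03  0.119 0.078]
```

```bash
python3 -m crank '[[[0.09,0,0],[0,0,0],55],[[0,0,0],[0,0,0],55],[[0,0,0],[0,0,0],66],[[0,0,0],[0,0,0],70],[[0,0,0],[0,0,0],74],[[0,0,0],[0,0,0],74],[[-0.3,0,0],[0,0,0],74],[[-0.8,0,0],[0,0,0],74],[[-1,0,0],[0,0,0],74],[[-1,0,0],[0,0,0],85],[[-1,0,0],[0,0,0],85],[[-1,0,0],[0,0,0],85],[[0,0,0],[0,0,0],85]]'
python3 -c "
from plan import *
rep();snap('wrist','w6');go([.419,.1613,.12],-159)"
```

```text
clock: 10.47
eef_pos: [0.6422, -0.2012, 0.1549]
tool_rot: [-0.027, 0.709, -0.029, -0.705]
ft_force: [0.6, -0.9, 0.7]
opening: 0.0853
t 10.47 pos [ 0.6422 -0.2012  0.1549] jaw deg -94.48 xaxis [ 0.006 -0.003 -1.   ] open 0.0853 F [ 0.6 -0.9  0.7] q [ 0.01  1.06  0.65  1.2  -0.64  1.08 -0.94]
 shift now-axes [  1.247 -13.743  10.018] rows>= 13.7
  jaw -159 turn [ 1.6128e+01 -5.7000e-02  1.6000e-02] | shift in turned axes [ 1.3    3.126 16.713]
  jaw 21 turn [-2.8872e+01 -1.8000e-02 -6.4000e-02] | shift in turned axes [  1.3    -3.126 -16.713]
```

View pics/w6.png

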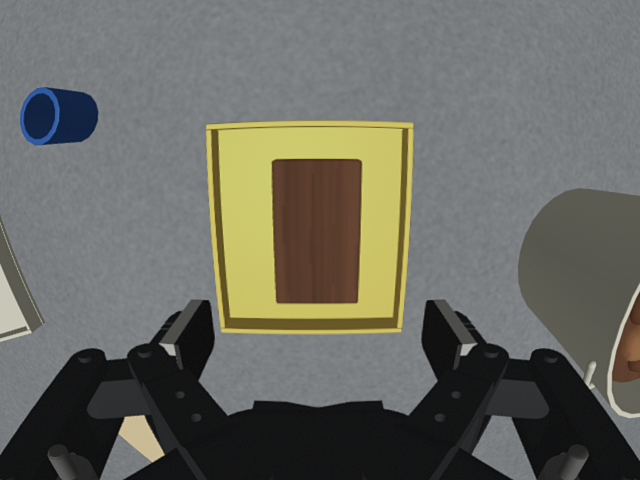

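```bash
python3 -m crank '[[[0,0,0],[-1,0,0],85],[[0,0,0],[-1,0,0],85],[[0,0,0],[-1,0,0],85],[[0,0,0],[-1,0,0],85],[[0,0,0],[-1,0,0],85],[[0,0,0],[-1,0,0],85],[[0,0,0],[-1,0,0],85],[[0,0,0],[-1,0,0],85],[[0,0,0],[-1,0,0],85],[[0,0,0],[-1,0,0],85],[[0,0,0],[-1,0,0],85],[[0,0,0],[-1,0,0],85],[[0,0,0],[-1,0,0],85],[[0,0,0],[-1,0,0],85],[[0,0,0],[-1,0,0],85],[[0,0,0],[-1,0,0],85],[[0,0,0],[-1,0,0],85],[[0,0,0],[-1,0,0],85],[[0,0,0],[-1,0,0],85],[[0,0,0],[-1,0,0],85]]'
python3 -c "
from plan import *
rep();go([.419,.1613,.12],-14)"
```

```text
clock: 12.18
eef_pos: [0.6407, -0.2002, 0.1491]
tool_rot: [-0.434, -0.558, -0.434, 0.559]
ft_force: [0.6, 0.9, -0.0]
opening: 0.0853
t 12.18 pos [ 0.6407 -0.2002  0.1491] jaw deg -14.3 xaxis [-0.001  0.    -1.   ] open 0.0853 F [ 0.6  0.9 -0. ] q [ 0.14  1.    0.29  1.2  -0.3   0.98  0.22]
 shift now-axes [  1.175 -12.162 -11.823] rows>= 12.2
  jaw -14 turn [-0.075  0.     0.013] | shift in turned axes [  1.165 -12.101 -11.887]
  jaw 166 turn [ 4.4925e+01  2.0000e-02 -1.0000e-03] | shift in turned axes [ 1.165 12.101 11.887]
```

```bash
python3 -m crank '[[[0,-0.5,-0.5],[0,0,0],85],[[0,-0.95,-0.92],[0,0,0],85],[[0,-0.95,-0.92],[0,0,0],85],[[0,-0.95,-0.92],[0,0,0],85],[[0,-0.95,-0.92],[0,0,0],85],[[0,-0.95,-0.92],[0,0,0],85],[[0,-0.95,-0.92],[0,0,0],85],[[0,-0.95,-0.92],[0,0,0],85],[[0,-0.95,-0.92],[0,0,0],85],[[0,-0.95,-0.92],[0,0,0],85],[[0,-0.95,-0.92],[0,0,0],85],[[0,-0.95,-0.92],[0,0,0],85],[[0,-0.95,-0.92],[0,0,0],85],[[0,-0.26,-0.28],[0,0,0],85],[[0,0,0],[0,0,0],85]]'
python3 -c "
from plan import *
rep();snap('wrist','w7');go([.4192,.1613,.04],-14.3)"
```

```text
clock: 13.43
eef_pos: [0.4192, 0.164, 0.1494]
tool_rot: [-0.434, -0.558, -0.434, 0.558]
ft_force: [-0.3, -1.1, -0.0]
opening: 0.0852
t 13.43 pos [0.4192 0.164  0.1494] jaw deg -14.27 xaxis [-0.001  0.    -1.   ] open 0.0852 F [-0.3 -1.1 -0. ] q [-0.61  0.74  0.29  2.05 -0.49  0.43 -0.18]
 shift now-axes [ 4.379 -0.031  0.051] rows>= 4.4
  jaw -14.3 turn [-0.021  0.005  0.002] | shift in turned axes [ 4.379 -0.032  0.052]
  jaw 165.7 turn [ 4.4979e+01  3.0000e-03 -8.0000e-03] | shift in turned axes [ 4.379  0.032 -0.052]
```

View pics/w7.png

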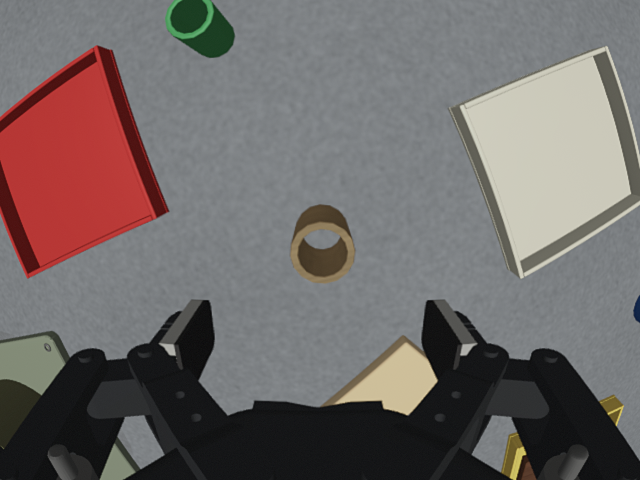

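```bash
python3 -m crank '[[[0.5,-0.03,0.05],[0,0,0],80],[[0.9,0,0],[0,0,0],75],[[0.9,0,0],[0,0,0],75],[[0.9,0,0],[0,0,0],70],[[0.8,0,0],[0,0,0],65],[[0.38,0,0],[0,0,0],60],[[0,0,0],[0,0,0],50],[[0,0,0],[0,0,0],44],[[0,0,0],[0,0,0],36],[[0,0,0],[0,0,0],33],[[0,0,0],[0,0,0],33],[[0,0,0],[0,0,0],33]]' 25
python3 -c "
from plan import *
rep()"
```

```text
clock: 14.48
eef_pos: [0.4197, 0.1609, 0.0405]
tool_rot: [0.433, 0.559, 0.433, -0.559]
ft_force: [-0.2, -0.1, 1.2]
opening: 0.0399
t 14.48 pos [0.4197 0.1609 0.0405] jaw deg -14.49 xaxis [ 0.001  0.    -1.   ] open 0.0399 F [-0.2 -0.1  1.2] q [-0.48  0.95  0.07  2.11 -0.58  0.11 -0.11]
```

```bash
python3 -m crank '[[[-0.3,0,0],[0,0,0],33],[[-0.7,0,0],[0,0,0],33],[[-0.9,0,0],[0,0,0],33],[[-0.9,0,0],[0,0,0],33],[[-0.7,0,0],[0,0,0],33],[[-0.3,0,0],[0,0,0],33],[[0,0,0],[0,0,0],33]]'
python3 -c "
from plan import *
rep();snap('wrist','w8');snap('top','t8');crop('t8',380,120,500,240,5,'t8c');go([.642,-.2,.13],-14.3);snap('side','s8');crop('s8',350,250,470,350,5,'s8c')"
```

```text
clock: 15.07
eef_pos: [0.4199, 0.1612, 0.1366]
tool_rot: [0.433, 0.56, 0.433, -0.558]
ft_force: [-0.5, 0.1, -1.0]
opening: 0.0398
t 15.07 pos [0.4199 0.1612 0.1366] jaw deg -14.46 xaxis [ 0.002  0.001 -1.   ] open 0.0398 F [-0.5  0.1 -1. ] q [-0.59  0.76  0.27  2.06 -0.52  0.38 -0.16]
 shift now-axes [ 0.189 12.231 11.754] rows>= 12.2
  jaw -14.3 turn [-0.044  0.001  0.001] | shift in turned axes [ 0.19  12.195 11.792]
  jaw 165.7 turn [ 4.4956e+01  2.0000e-03 -1.0000e-03] | shift in turned axes [  0.19  -12.195 -11.792]
```

View pics/t8c.png

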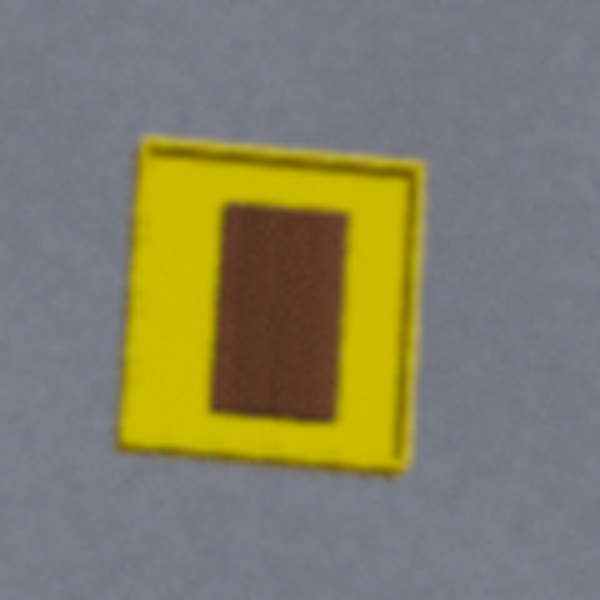

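View pics/s8c.png

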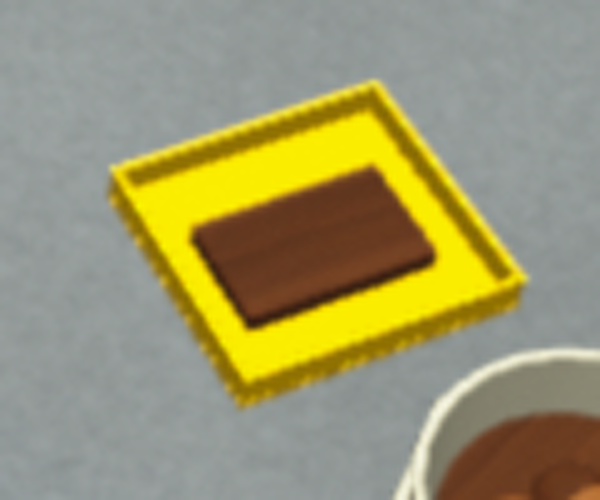

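View pics/w8.png

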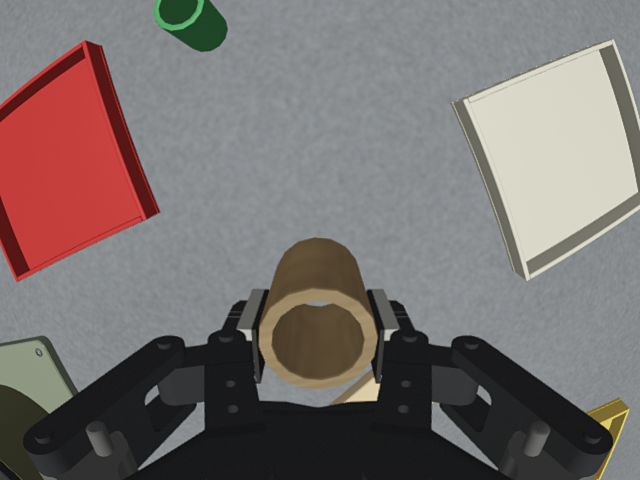

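```bash
cat >> tri.py <<'E'
def mp(p,u0,v0,k): return (u0+(p[0]+.5)/k-.5,v0+(p[1]+.5)/k-.5)
E
python3 -c "
from tri import *
t=load('t8');s=load('s8')
ps=[(222,204),(349,212),(337,421),(211,411)];qs=[(376,166),(435,244),(250,316),(192,236)]
X=np.array([tri(t,mp(p,380,120,5),s,mp(q,350,250,5)) for p,q in zip(ps,qs)]);print(X.round(4),X.mean(0).round(4))
print(np.mean([atz(t,*mp(p,380,120,5),.019) for p in ps],0).round(4))
from plan import *
go([.642,-.2,.13],-14.3)"
```

```text
[[ 0.6983 -0.1746  0.0152]
 [ 0.6906 -0.2362  0.0251]
 [ 0.5838 -0.229   0.021 ]
 [ 0.59   -0.1679  0.0113]] [ 0.6407 -0.2019  0.0181]
[ 0.6402 -0.2017  0.019 ]
 shift now-axes [ 0.173 12.236 11.744] rows>= 12.2
  jaw -14.3 turn [-0.047  0.008  0.01 ] | shift in turned axes [ 0.176 12.197 11.785]
  jaw 165.7 turn [ 4.4953e+01  1.6000e-02 -1.2000e-02] | shift in turned axes [  0.176 -12.197 -11.785]
```

```bash
python3 -m crank '[[[0,0.5,0.48],[0,0,0],33],[[0,0.94,0.91],[0,0,0],33],[[0,0.94,0.91],[0,0,0],33],[[0,0.94,0.91],[0,0,0],33],[[0,0.94,0.91],[0,0,0],33],[[0,0.94,0.91],[0,0,0],33],[[0,0.94,0.91],[0,0,0],33],[[0,0.94,0.91],[0,0,0],33],[[0,0.94,0.91],[0,0,0],33],[[0,0.94,0.91],[0,0,0],33],[[0,0.94,0.91],[0,0,0],33],[[0,0.94,0.91],[0,0,0],33],[[0,0.94,0.91],[0,0,0],33],[[0,0.41,0.42],[0,0,0],33],[[0,0,0],[0,0,0],33],[[0,0,0],[0,0,0],33]]'
python3 -c "
from plan import *
rep();snap('wrist','w9');go([.6405,-.2015,.062],-14.3)"
```

```text
clock: 16.55
eef_pos: [0.64, -0.2021, 0.1333]
tool_rot: [-0.432, -0.559, -0.433, 0.56]
ft_force: [0.1, -0.1, -0.6]
opening: 0.0396
t 16.55 pos [ 0.64   -0.2021  0.1333] jaw deg -14.57 xaxis [-0.002  0.001 -1.   ] open 0.0396 F [ 0.1 -0.1 -0.6] q [ 0.14  1.02  0.29  1.21 -0.3   0.95  0.22]
 shift now-axes [2.868 0.025 0.014] rows>= 2.9
  jaw -14.3 turn [-0.054 -0.012  0.027] | shift in turned axes [2.868 0.02  0.011]
  jaw 165.7 turn [4.4946e+01 4.2000e-02 1.9000e-02] | shift in turned axes [ 2.868 -0.02  -0.011]
```

View pics/w9.png

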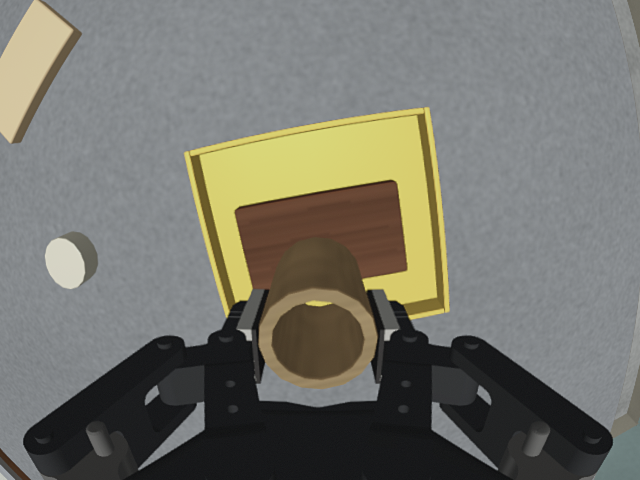

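```bash
python3 -m crank '[[[0.4,0.02,0.01],[0,0,0],33],[[0.8,0,0],[0,0,0],33],[[0.8,0,0],[0,0,0],33],[[0.5,0,0],[0,0,0],33],[[0.25,0,0],[0,0,0],33],[[0.1,0,0],[0,0,0],33],[[0,0,0],[0,0,0],33],[[0,0,0],[0,0,0],33]]'
python3 -c "
from plan import *
rep()"
```

```text
clock: 17.27
eef_pos: [0.6414, -0.2019, 0.0646]
tool_rot: [0.433, 0.559, 0.433, -0.559]
ft_force: [0.3, 0.6, 0.0]
opening: 0.0393
t 17.27 pos [ 0.6414 -0.2019  0.0646] jaw deg -14.49 xaxis [ 0.001 -0.    -1.   ] open 0.0393 F [0.3 0.6 0. ] q [ 0.15  1.11  0.26  1.25 -0.32  0.83  0.24]
```

```bash
python3 -m crank '[[[0.06,0,0],[0,0,0],33],[[0.06,0,0],[0,0,0],33],[[0,0,0],[0,0,0],33]]'; python3 -c "
from plan import *
rep()"; python3 -m crank '[[[0.04,0,0],[0,0,0],33],[[0.02,0,0],[0,0,0],33],[[0,0,0],[0,0,0],33]]'; python3 -c "
from plan import *
rep()"
```

```text
clock: 17.52
eef_pos: [0.6411, -0.2019, 0.0609]
tool_rot: [0.433, 0.559, 0.433, -0.559]
ft_force: [-0.6, -0.5, -0.8]
opening: 0.04
t 17.52 pos [ 0.6411 -0.2019  0.0609] jaw deg -14.5 xaxis [ 0. -0. -1.] open 0.04 F [-0.6 -0.5 -0.8] q [ 0.15  1.11  0.26  1.25 -0.32  0.82  0.24]
clock: 17.77
eef_pos: [0.6411, -0.2019, 0.0596]
tool_rot: [0.433, 0.559, 0.433, -0.559]
ft_force: [-1.4, 0.2, 2.5]
opening: 0.0399
t 17.77 pos [ 0.6411 -0.2019  0.0596] jaw deg -14.5 xaxis [ 0. -0. -1.] open 0.0399 F [-1.4  0.2  2.5] q [ 0.15  1.11  0.26  1.25 -0.32  0.82  0.24]
```

```bash
python3 -m crank '[[[0,0,0],[0,0,0],42],[[0,0,0],[0,0,0],46],[[0,0,0],[0,0,0],52],[[0,0,0],[0,0,0],60],[[0,0,0],[0,0,0],60],[[-0.3,0,0],[0,0,0],60],[[-0.8,0,0],[0,0,0],60],[[-1,0,0],[0,0,0],70],[[-1,0,0],[0,0,0],85],[[-1,0,0],[0,0,0],85],[[0,0,0],[0,0,0],85]]'
python3 -c "
from plan import *
rep();snap('wrist','w10');go([.4373,.0005,.12],-56)"
```

```text
clock: 18.68
eef_pos: [0.6426, -0.2027, 0.1673]
tool_rot: [0.435, 0.56, 0.431, -0.558]
ft_force: [0.7, 0.3, 0.2]
opening: 0.0852
t 18.68 pos [ 0.6426 -0.2027  0.1673] jaw deg -14.49 xaxis [ 0.006 -0.002 -1.   ] open 0.0852 F [0.7 0.3 0.2] q [ 0.14  0.98  0.3   1.18 -0.29  1.01  0.21]
 shift now-axes [ 1.748 -9.963 -5.806] rows>= 10.0
  jaw -56 turn [10.376 -0.017 -0.06 ] | shift in turned axes [  1.792 -11.303   2.25 ]
  jaw 124 turn [-3.4624e+01  7.5000e-02 -2.1000e-02] | shift in turned axes [ 1.792 11.303 -2.25 ]
```

View pics/w10.png

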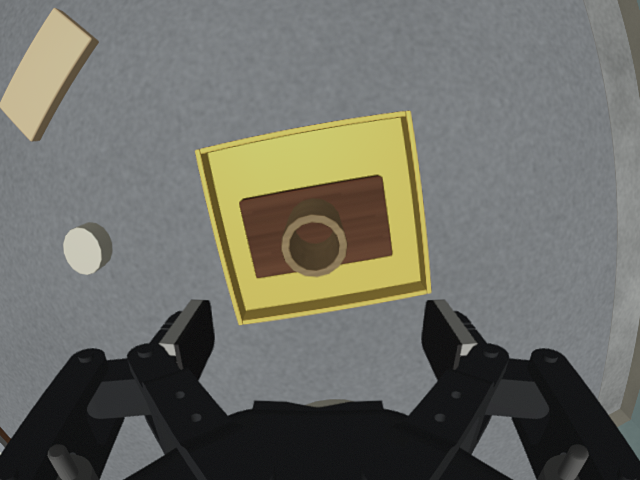

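Card tube stands at (313,243) on the walnut board. Next, the pale board.

```bash
python3 -m crank '[[[0,-0.5,-0.29],[0,0,0],85],[[0,-0.95,-0.55],[0,0,0],85],[[0,-0.95,-0.55],[0,0,0],85],[[0,-0.95,-0.55],[0,0,0],85],[[0,-0.95,-0.55],[0,0,0],85],[[0,-0.95,-0.55],[0,0,0],85],[[0,-0.95,-0.55],[0,0,0],85],[[0,-0.95,-0.55],[0,0,0],85],[[0,-0.95,-0.55],[0,0,0],85],[[0,-0.95,-0.55],[0,0,0],85],[[0,-0.91,-0.57],[0,0,0],85]]'
python3 -m crank '[[[0.15,0,0],[0.94,0,0],85],[[0.15,0,0],[0.94,0,0],85],[[0.15,0,0],[0.94,0,0],85],[[0.15,0,0],[0.94,0,0],85],[[0.15,0,0],[0.94,0,0],85],[[0.15,0,0],[0.94,0,0],85],[[0.15,0,0],[0.94,0,0],85],[[0.15,0,0],[0.94,0,0],85],[[0.15,0,0],[0.94,0,0],85],[[0.15,0,0],[0.94,0,0],85],[[0.15,0,0],[0.97,0,0],85],[[0,0,0],[0,0,0],85]]'
python3 -c "
from plan import *
rep();snap('wrist','w11');go([.4373,.0005,.021],-56)"
```

```text
clock: 19.65
eef_pos: [0.435, 0.0017, 0.1618]
tool_rot: [-0.433, -0.559, -0.433, 0.559]
ft_force: [1.1, 0.8, -0.1]
opening: 0.0851
clock: 20.65
eef_pos: [0.436, 0.0011, 0.12]
tool_rot: [-0.206, -0.676, -0.206, 0.677]
ft_force: [-0.1, 0.0, -0.0]
opening: 0.0848
t 20.65 pos [0.436  0.0011 0.12  ] jaw deg -56.17 xaxis [-0.001 -0.    -1.   ] open 0.0848 F [-0.1  0.  -0. ] q [-0.26  0.79  0.33  2.12 -0.75  0.34 -0.28]
 shift now-axes [ 3.971  0.046 -0.032] rows>= 4.0
  jaw -56 turn [0.02  0.013 0.003] | shift in turned axes [ 3.972  0.045 -0.028]
  jaw 124 turn [-4.498e+01 -5.000e-03  2.000e-02] | shift in turned axes [ 3.972 -0.045  0.028]
```

View pics/w11.png

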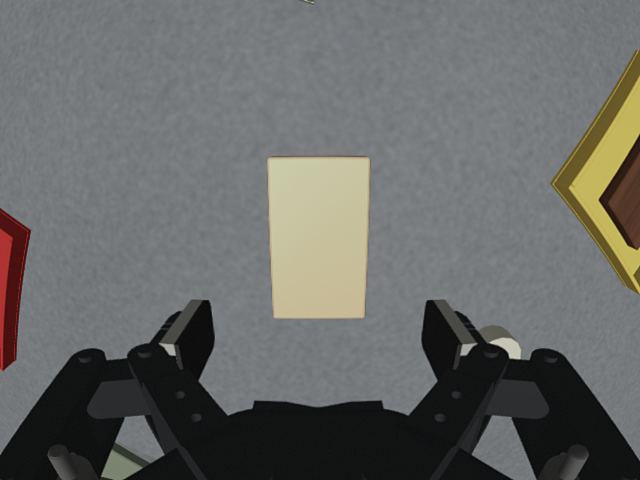

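```bash
python3 -m crank '[[[0.6,0.045,-0.03],[0,0,0],78],[[0.9,0,0],[0,0,0],78],[[0.9,0,0],[0,0,0],78],[[0.9,0,0],[0,0,0],78],[[0.5,0,0],[0,0,0],78],[[0.2,0,0],[0,0,0],78],[[0,0,0],[0,0,0],74],[[0,0,0],[0,0,0],70],[[0,0,0],[0,0,0],66],[[0,0,0],[0,0,0],60],[[0,0,0],[0,0,0],55],[[0,0,0],[0,0,0],55],[[0,0,0],[0,0,0],55]]' 40
python3 -c "
from plan import *
rep();go([.629,.1785,.12],-77.8)"
```

```text
clock: 21.78
eef_pos: [0.4379, 0.0007, 0.0217]
tool_rot: [0.207, 0.677, 0.207, -0.676]
ft_force: [-0.7, -0.9, 14.2]
opening: 0.0624
t 21.78 pos [0.4379 0.0007 0.0217] jaw deg -55.92 xaxis [ 0.001 -0.    -1.   ] open 0.0624 F [-0.7 -0.9 14.2] q [-0.08  0.98  0.01  2.15 -0.87  0.01 -0.18]
 shift now-axes [ -3.922  -1.605 -10.32 ] rows>= 10.3
  jaw -77.8 turn [ 5.469 -0.019 -0.01 ] | shift in turned axes [-3.932 -5.337 -8.974]
  jaw 102.2 turn [-3.9531e+01  1.4000e-02 -2.6000e-02] | shift in turned axes [-3.932  5.337  8.974]
```

```bash
python3 -m crank '[[[-0.3,0,0],[0,0,0],55],[[-0.6,0,0],[0,0,0],55],[[-0.9,0,0],[0,0,0],55],[[-0.9,0,0],[0,0,0],55],[[-0.9,0,0],[0.5,0,0],55],[[-0.5,0,0],[0.5,0,0],55],[[0,0,0],[0.7,0,0],55],[[0,0,0],[0.7,0,0],55],[[0,0,0],[0.7,0,0],55],[[0,0,0],[0.7,0,0],55],[[0,0,0],[0.7,0,0],55],[[0,0,0],[0.7,0,0],55],[[0,0,0],[0.27,0,0],55],[[0,0,0],[0,0,0],55]]'
python3 -c "
from plan import *
rep();go([.629,.1785,.12],-77.8);snap('wrist','w12')"
```

```text
clock: 22.95
eef_pos: [0.4376, 0.0008, 0.1237]
tool_rot: [0.075, 0.703, 0.075, -0.703]
ft_force: [0.8, 0.8, -1.1]
opening: 0.0626
t 22.95 pos [0.4376 0.0008 0.1237] jaw deg -77.84 xaxis [ 0.001  0.    -1.   ] open 0.0626 F [ 0.8  0.8 -1.1] q [-0.33  0.81  0.46  2.12 -0.91  0.42 -0.49]
 shift now-axes [ 0.154 -5.335 -8.98 ] rows>= 9.0
  jaw -77.8 turn [-0.01  -0.01   0.001] | shift in turned axes [ 0.147 -5.328 -8.984]
  jaw 102.2 turn [4.499e+01 1.000e-03 1.600e-02] | shift in turned axes [0.147 5.328 8.984]
```

View pics/w12.png

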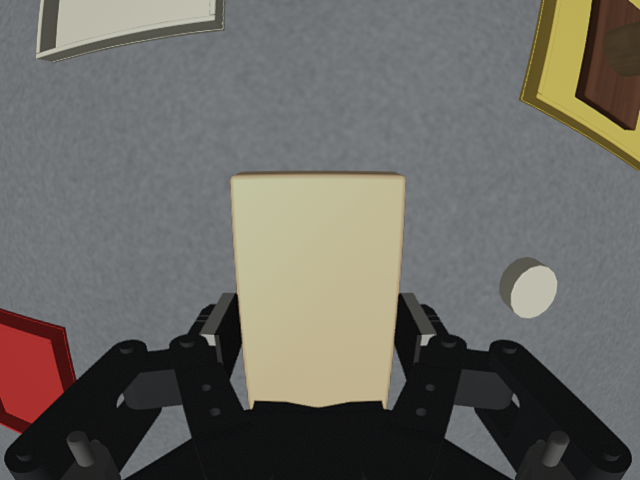

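```bash
python3 -m crank '[[[0,-0.33,-0.55],[0,0,0],55],[[0,-0.55,-0.93],[0,0,0],55],[[0,-0.55,-0.93],[0,0,0],55],[[0,-0.55,-0.93],[0,0,0],55],[[0,-0.55,-0.93],[0,0,0],55],[[0,-0.55,-0.93],[0,0,0],55],[[0,-0.55,-0.93],[0,0,0],55],[[0,-0.55,-0.93],[0,0,0],55],[[0,-0.55,-0.93],[0,0,0],55],[[0,-0.6,-0.99],[0,0,0],55],[[0,0,0],[0,0,0],55],[[0,0,0],[0,0,0],55]]'
python3 -c "
from plan import *
rep();go([.629,.1785,.024],-77.8);snap('wrist','w13')"
```

```text
clock: 24.0
eef_pos: [0.6291, 0.1786, 0.1227]
tool_rot: [-0.076, -0.703, -0.075, 0.703]
ft_force: [-1.4, -1.3, -1.1]
opening: 0.0626
t 24.0 pos [0.6291 0.1786 0.1227] jaw deg -77.71 xaxis [-0.    -0.001 -1.   ] open 0.0626 F [-1.4 -1.3 -1.1] q [-0.6   1.09  0.71  1.31 -0.75  1.01 -1.12]
 shift now-axes [3.948e+00 0.000e+00 2.000e-03] rows>= 3.9
  jaw -77.8 turn [ 0.022  0.006 -0.007] | shift in turned axes [3.948e+00 2.000e-03 4.000e-03]
  jaw 102.2 turn [-4.4978e+01  1.2000e-02  1.0000e-02] | shift in turned axes [ 3.948e+00 -2.000e-03 -4.000e-03]
```

View pics/w13.png

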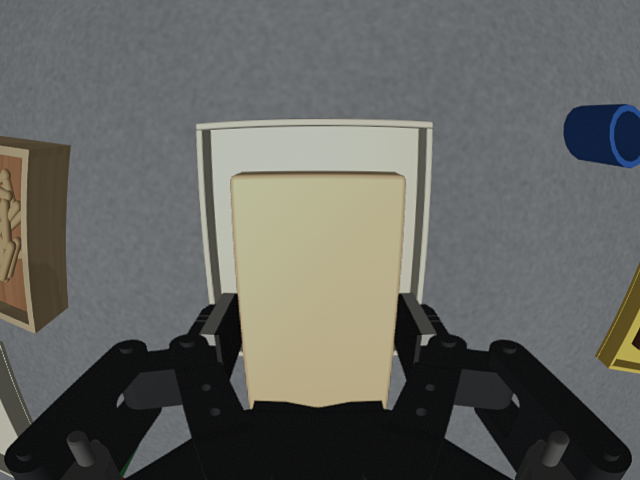

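```bash
python3 -m crank '[[[0.5,-0.04,0],[0,0,0],55],[[0.9,-0.04,0],[0.02,0,0],55],[[0.9,0,0],[0,0,0],55],[[0.8,0,0],[0,0,0],55],[[0.5,0,0],[0,0,0],55],[[0.3,0,0],[0,0,0],55],[[0,0,0],[0,0,0],55],[[0,0,0],[0,0,0],55]]'
python3 -c "
from plan import *
rep();go([.629,.1785,.024],-77.8)"
```

```text
clock: 24.72
eef_pos: [0.6286, 0.1796, 0.0257]
tool_rot: [0.074, 0.703, 0.074, -0.703]
ft_force: [-0.5, -0.3, -0.9]
opening: 0.0627
t 24.72 pos [0.6286 0.1796 0.0257] jaw deg -77.96 xaxis [ 0. -0. -1.] open 0.0627 F [-0.5 -0.3 -0.9] q [-0.58  1.22  0.64  1.34 -0.83  0.85 -1.07]
 shift now-axes [ 0.069  0.046 -0.006] rows>= 0.1
  jaw -77.8 turn [-0.039 -0.002 -0.004] | shift in turned axes [ 0.069  0.046 -0.006]
  jaw 102.2 turn [ 4.4961e+01 -6.0000e-03  3.0000e-03] | shift in turned axes [ 0.069 -0.046  0.006]
```

```bash
python3 -m crank '[[[0.05,0,0],[0,0,0],55],[[0,0,0],[0,0,0],55]]'; python3 -m crank '[[[0.04,0,0],[0,0,0],55],[[0,0,0],[0,0,0],55]]'
```

```text
clock: 24.88
eef_pos: [0.6287, 0.1799, 0.0245]
tool_rot: [0.074, 0.703, 0.074, -0.703]
ft_force: [-0.4, 0.5, -0.4]
opening: 0.0627
clock: 25.05
eef_pos: [0.6287, 0.1799, 0.0241]
tool_rot: [0.074, 0.703, 0.074, -0.703]
ft_force: [-4.4, -0.6, 9.9]
opening: 0.0627
```

```bash
python3 -m crank '[[[0,0,0],[0,0,0],66],[[0,0,0],[0,0,0],70],[[0,0,0],[0,0,0],74],[[0,0,0],[0,0,0],74],[[-0.3,0,0],[0,0,0],74],[[-0.8,0,0],[0,0,0],74],[[-1,0,0],[0,0,0],74],[[-1,0,0],[0,0,0],85],[[-1,0,0],[0,0,0],85],[[-1,0,0],[0,0,0],85],[[0,0,0],[0,0,0],85]]'
python3 -c "
from plan import *
rep();snap('wrist','w14');go([.3795,.323,.15],-78)"
```

```text
clock: 25.97
eef_pos: [0.6301, 0.1798, 0.156]
tool_rot: [0.074, 0.705, 0.074, -0.701]
ft_force: [1.1, 0.0, 0.6]
opening: 0.0847
t 25.97 pos [0.6301 0.1798 0.156 ] jaw deg -77.93 xaxis [ 0.006  0.001 -1.   ] open 0.0847 F [1.1 0.  0.6] q [-0.61  1.05  0.73  1.29 -0.73  1.07 -1.15]
 shift now-axes [ 0.11  -7.684  8.582] rows>= 8.6
  jaw -78 turn [ 0.017 -0.053 -0.   ] | shift in turned axes [ 0.142 -7.674  8.59 ]
  jaw 102 turn [-44.983   0.     -0.083] | shift in turned axes [ 0.142  7.674 -8.59 ]
```

View pics/w14.png

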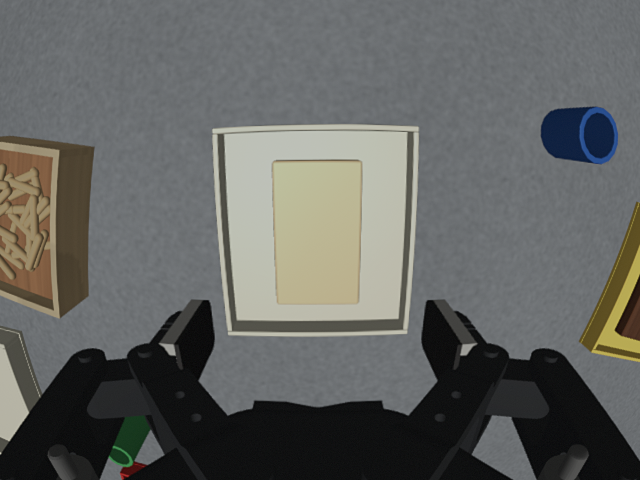

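```bash
python3 -m crank '[[[0,-0.4,0.45],[0,0,0],85],[[0,-0.8,0.9],[0,0,0],85],[[0,-0.8,0.9],[0,0,0],85],[[0,-0.8,0.9],[0,0,0],85],[[0,-0.8,0.9],[0,0,0],85],[[0,-0.8,0.9],[0,0,0],85],[[0,-0.8,0.9],[0,0,0],85],[[0,-0.8,0.9],[0,0,0],85],[[0,-0.8,0.9],[0,0,0],85],[[0,-0.8,0.9],[0,0,0],85],[[0,-0.08,0.04],[0,0,0],85],[[0,0,0],[0,0,0],85],[[0,0,0],[0,0,0],85]]'
python3 -c "
from plan import *
rep();snap('wrist','w15');go([.3795,.323,.04],-78)"
```

```text
clock: 27.1
eef_pos: [0.3788, 0.3226, 0.1507]
tool_rot: [0.075, 0.703, 0.074, -0.703]
ft_force: [0.8, -0.8, -0.2]
opening: 0.085
t 27.1 pos [0.3788 0.3226 0.1507] jaw deg -77.93 xaxis [ 0.    -0.001 -1.   ] open 0.085 F [ 0.8 -0.8 -0.2] q [-1.14  0.87  0.72  1.89 -0.87  0.72 -1.26]
 shift now-axes [ 4.43  -0.028 -0.018] rows>= 4.4
  jaw -78 turn [ 0.004 -0.005 -0.009] | shift in turned axes [ 4.43  -0.025 -0.02 ]
  jaw 102 turn [-4.4996e+01  1.4000e-02 -7.0000e-03] | shift in turned axes [4.43  0.025 0.02 ]
```

View pics/w15.png

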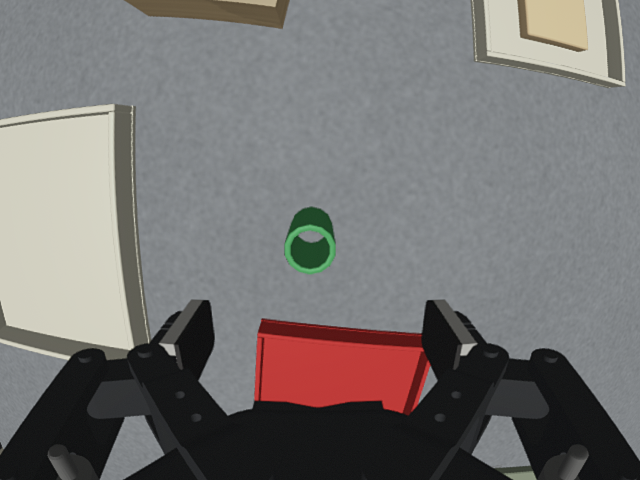

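```bash
python3 -m crank '[[[0.5,-0.1,-0.02],[0,0,0],75],[[0.9,0,0],[0,0,0],70],[[0.9,0,0],[0,0,0],65],[[0.9,0,0],[0,0,0],60],[[0.8,0,0],[0,0,0],60],[[0.4,0,0],[0,0,0],55],[[0,0,0],[0,0,0],45],[[0,0,0],[0,0,0],36],[[0,0,0],[0,0,0],30],[[0,0,0],[0,0,0],26],[[0,0,0],[0,0,0],26],[[0,0,0],[0,0,0],26]]' 25
python3 -c "
from plan import *
rep()"
```

```text
clock: 28.15
eef_pos: [0.3786, 0.3257, 0.0414]
tool_rot: [0.074, 0.703, 0.075, -0.703]
ft_force: [-1.1, -0.1, 7.8]
opening: 0.0306
t 28.15 pos [0.3786 0.3257 0.0414] jaw deg -77.92 xaxis [ 0.001  0.001 -1.   ] open 0.0306 F [-1.1 -0.1  7.8] q [-1.03  1.03  0.49  1.94 -1.1   0.47 -1.07]
```

```bash
python3 -m crank '[[[-0.3,0,0],[0,0,0],26],[[-0.7,0,0],[0,0,0],26],[[-0.9,0,0],[0,0,0],26],[[-0.9,0,0],[0,0,0],26],[[-0.9,0,0],[0,0,0],26],[[-0.5,0,0],[0,0,0],26],[[0,0,0],[0,0,0],26],[[0,0,0],[0,0,0],26]]'
python3 -c "
from plan import *
rep();snap('wrist','w16');snap('top','t16');crop('t16',240,130,340,230,6,'t16c');snap('side','s16');crop('s16',280,170,400,250,6,'s16c')"
```

```text
clock: 28.82
eef_pos: [0.3783, 0.3256, 0.1463]
tool_rot: [0.074, 0.703, 0.075, -0.703]
ft_force: [-0.0, -0.1, -0.5]
opening: 0.0305
t 28.82 pos [0.3783 0.3256 0.1463] jaw deg -77.91 xaxis [ 0.001  0.001 -1.   ] open 0.0305 F [-0.  -0.1 -0.5] q [-1.14  0.88  0.71  1.89 -0.88  0.72 -1.25]
```

View pics/w16.png

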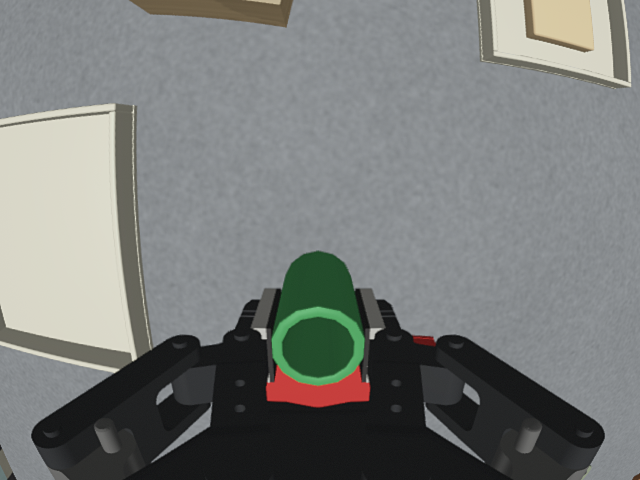

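View pics/t16c.png

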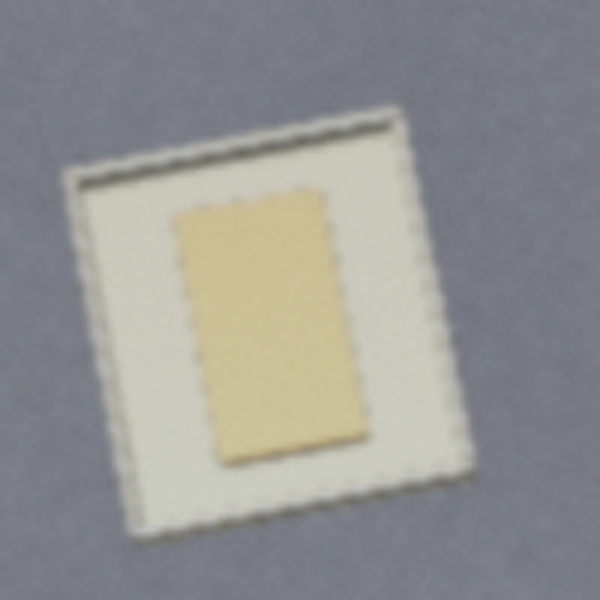

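View pics/s16c.png

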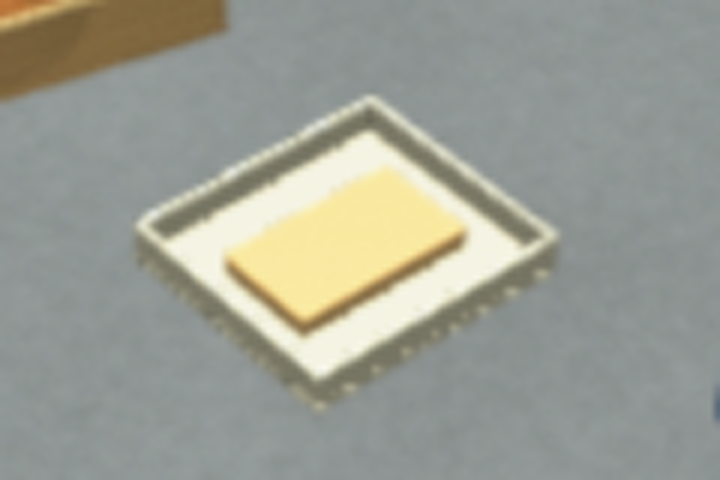

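```bash
python3 -c "
from tri import *
t=load('t16');s=load('s16')
ps=[(177,213),(322,187),(368,434),(222,459)];qs=[(390,166),(466,232),(303,318),(227,259)]
X=np.array([tri(t,mp(p,240,130,6),s,mp(q,280,170,6)) for p,q in zip(ps,qs)]);print(X.round(4),X.mean(0).round(4))
Z=np.array([atz(t,*mp(p,240,130,6),.019) for p in ps]);c=Z.mean(0);print(c.round(4));e=Z[0]-Z[3]+Z[1]-Z[2];a=np.arctan2(e[1],e[0]);print(np.degrees(a),np.linalg.norm(e)/2)
u=np.array([np.cos(a),np.sin(a),0]);g=c+.028*u;d=c-.022*u;print('green',g.round(4),'disc',d.round(4))
from plan import *
go([g[0],g[1],.13],-78)"
```

```text
[[0.676  0.2188 0.0193]
 [0.6882 0.1586 0.017 ]
 [0.5815 0.136  0.0211]
 [0.5708 0.1969 0.0152]] [0.6291 0.1776 0.0181]
[0.6292 0.1774 0.019 ]
11.848130926583368 0.10829975877796323
green [0.6566 0.1831 0.019 ] disc [0.6077 0.1729 0.019 ]
 shift now-axes [ 0.605  7.886 -9.704] rows>= 9.7
  jaw -78 turn [ 0.014  0.014 -0.007] | shift in turned axes [ 0.61   7.876 -9.711]
  jaw 102 turn [-4.4986e+01  1.1000e-02  2.1000e-02] | shift in turned axes [ 0.61  -7.876  9.711]
```

```bash
python3 -m crank '[[[0,0.4,-0.5],[0,0,0],26],[[0,0.75,-0.92],[0,0,0],26],[[0,0.75,-0.92],[0,0,0],26],[[0,0.75,-0.92],[0,0,0],26],[[0,0.75,-0.92],[0,0,0],26],[[0,0.75,-0.92],[0,0,0],26],[[0,0.75,-0.92],[0,0,0],26],[[0,0.75,-0.92],[0,0,0],26],[[0,0.75,-0.92],[0,0,0],26],[[0,0.75,-0.92],[0,0,0],26],[[0,0.7,-0.95],[0,0,0],26],[[0,0,0],[0,0,0],26],[[0,0,0],[0,0,0],26]]'
python3 -c "
from plan import *
rep();snap('wrist','w17');go([.6566,.1838,.065],-78)"
```

```text
clock: 30.05
eef_pos: [0.6577, 0.1827, 0.1444]
tool_rot: [-0.074, -0.703, -0.073, 0.704]
ft_force: [0.1, -0.5, 0.4]
opening: 0.0308
t 30.05 pos [0.6577 0.1827 0.1444] jaw deg -78.05 xaxis [-0.001 -0.001 -1.   ] open 0.0308 F [ 0.1 -0.5  0.4] q [-0.57  1.11  0.73  1.16 -0.72  1.13 -1.19]
 shift now-axes [3.187e+00 2.000e-03 1.200e-02] rows>= 3.2
  jaw -78 turn [0.005 0.023 0.002] | shift in turned axes [3.187e+00 2.000e-03 1.700e-02]
  jaw 102 turn [-4.4995e+01 -4.0000e-03  3.5000e-02] | shift in turned axes [ 3.187e+00 -2.000e-03 -1.700e-02]
```

View pics/w17.png

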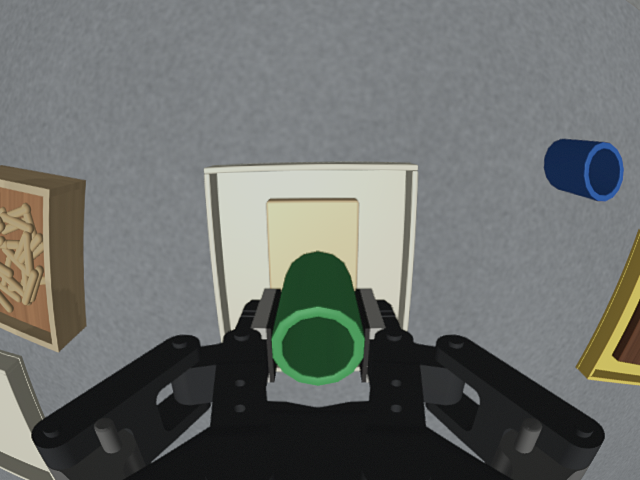

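```bash
python3 -m crank '[[[0.4,-0.08,0.01],[0,0,0],26],[[0.8,0,0],[0,0,0],26],[[0.8,0,0],[0,0,0],26],[[0.7,0,0],[0,0,0],26],[[0.35,0,0],[0,0,0],26],[[0.15,0,0],[0,0,0],26],[[0,0,0],[0,0,0],26],[[0,0,0],[0,0,0],26]]'; python3 -m crank '[[[0.05,0,0],[0,0,0],26],[[0.03,0,0],[0,0,0],26],[[0,0,0],[0,0,0],26]]'
```

```text
clock: 30.77
eef_pos: [0.6568, 0.1865, 0.0665]
tool_rot: [0.074, 0.703, 0.074, -0.703]
ft_force: [0.2, 0.0, 0.0]
opening: 0.0307
clock: 31.02
eef_pos: [0.6568, 0.1863, 0.0641]
tool_rot: [0.074, 0.703, 0.074, -0.703]
ft_force: [-0.0, 0.3, -0.7]
opening: 0.0308
```

```bash
python3 -m crank '[[[0.06,0,0],[0,0,0],26],[[0.03,0,0],[0,0,0],26],[[0,0,0],[0,0,0],26]]'; python3 -m crank '[[[0.04,0,0],[0,0,0],26],[[0.02,0,0],[0,0,0],26],[[0,0,0],[0,0,0],26]]'
```

```text
clock: 31.27
eef_pos: [0.6566, 0.1862, 0.0614]
tool_rot: [-0.074, -0.703, -0.074, 0.703]
ft_force: [-0.3, -1.7, 0.4]
opening: 0.0305
clock: 31.52
eef_pos: [0.6568, 0.1862, 0.0605]
tool_rot: [0.074, 0.703, 0.074, -0.703]
ft_force: [-2.9, -0.5, 6.5]
opening: 0.0304
```

```bash
python3 -m crank '[[[0,0,0],[0,0,0],33],[[0,0,0],[0,0,0],36],[[0,0,0],[0,0,0],42],[[0,0,0],[0,0,0],50],[[0,0,0],[0,0,0],50],[[-0.3,0,0],[0,0,0],50],[[-0.8,0,0],[0,0,0],50],[[-1,0,0],[0,0,0],60],[[-1,0,0],[0,0,0],70],[[-1,0,0],[0,0,0],75],[[0,0,0],[0,0,0],75]]'
python3 -c "
from plan import *
rep();snap('wrist','w18');go([.4362,-.168,.15],-78)"
```

```text
clock: 32.43
eef_pos: [0.6582, 0.1861, 0.1679]
tool_rot: [0.074, 0.705, 0.074, -0.701]
ft_force: [0.2, 0.2, 0.8]
opening: 0.0748
t 32.43 pos [0.6582 0.1861 0.1679] jaw deg -77.92 xaxis [ 0.006  0.001 -1.   ] open 0.0748 F [0.2 0.2 0.8] q [-0.58  1.08  0.75  1.14 -0.71  1.16 -1.21]
 shift now-axes [ 0.576 12.003 11.623] rows>= 12.0
  jaw -78 turn [ 0.018 -0.054 -0.002] | shift in turned axes [ 0.619 12.018 11.606]
  jaw 102 turn [-4.4982e+01  3.0000e-03 -8.5000e-02] | shift in turned axes [  0.619 -12.018 -11.606]
```

View pics/w18.png

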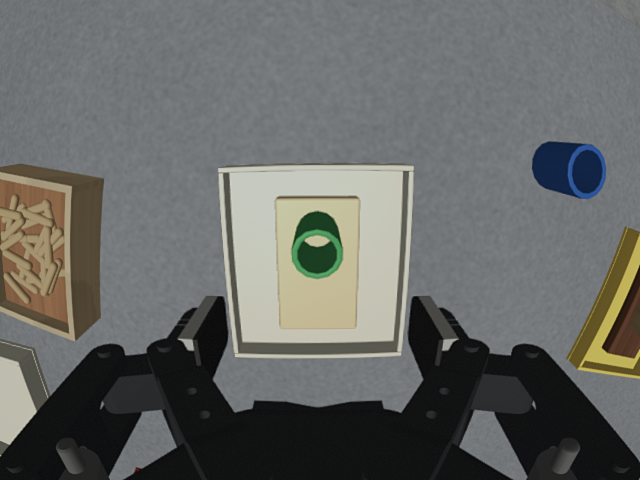

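```bash
python3 -m crank '[[[0,0.46,0.45],[0.02,-0.05,0],75],[[0,0.93,0.9],[0,0,0],75],[[0,0.93,0.9],[0,0,0],75],[[0,0.93,0.9],[0,0,0],75],[[0,0.93,0.9],[0,0,0],75],[[0,0.93,0.9],[0,0,0],75],[[0,0.93,0.9],[0,0,0],75],[[0,0.93,0.9],[0,0,0],75],[[0,0.93,0.9],[0,0,0],75],[[0,0.93,0.9],[0,0,0],75],[[0,0.93,0.9],[0,0,0],75],[[0,0.93,0.9],[0,0,0],75],[[0,0.93,0.9],[0,0,0],75],[[0,0.4,0.36],[0,0,0],75],[[0,0,0],[0,0,0],75],[[0,0,0],[0,0,0],75]]'
python3 -c "
from plan import *
rep();snap('wrist','w19');go([.4362,-.168,.022],-78)"
```

```text
clock: 33.82
eef_pos: [0.435, -0.1683, 0.1635]
tool_rot: [-0.073, -0.702, -0.073, 0.705]
ft_force: [-0.1, 0.5, -0.7]
opening: 0.0749
t 33.82 pos [ 0.435  -0.1683  0.1635] jaw deg -78.09 xaxis [-0.004 -0.001 -1.   ] open 0.0749 F [-0.1  0.5 -0.7] q [-0.01  0.78  0.57  1.98 -0.73  0.6  -0.31]
 shift now-axes [ 5.656  0.027 -0.05 ] rows>= 5.7
  jaw -78 turn [-0.002  0.052  0.006] | shift in turned axes [ 5.656  0.025 -0.03 ]
  jaw 102 turn [ 4.4998e+01  9.0000e-03 -8.1000e-02] | shift in turned axes [ 5.656 -0.025  0.03 ]
```

View pics/w19.png

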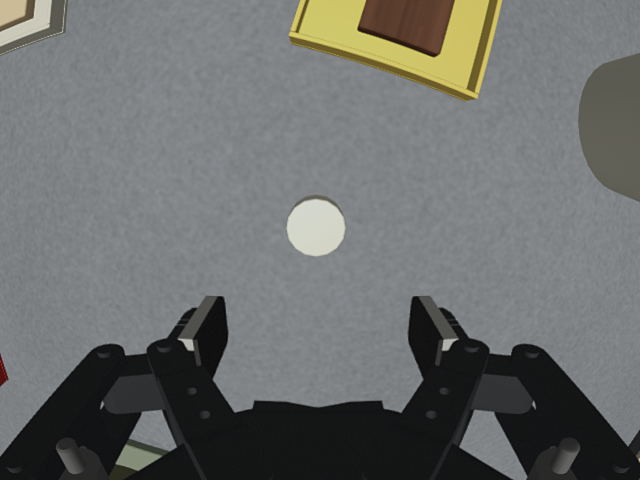

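```bash
python3 -m crank '[[[0.5,0.01,-0.03],[0,0.05,0],75],[[0.95,0,0],[0,0,0],70],[[0.95,0,0],[0,0,0],65],[[0.95,0,0],[0,0,0],60],[[0.95,0,0],[0,0,0],60],[[0.75,0,0],[0,0,0],60],[[0.45,0,0],[0,0,0],60],[[0.08,0,0],[0,0,0],58],[[0,0,0],[0,0,0],54],[[0,0,0],[0,0,0],50],[[0,0,0],[0,0,0],46],[[0,0,0],[0,0,0],40],[[0,0,0],[0,0,0],38],[[0,0,0],[0,0,0],38]]' 25
python3 -c "
from plan import *
rep()"
```

```text
clock: 35.03
eef_pos: [0.4364, -0.1678, 0.0249]
tool_rot: [0.074, 0.704, 0.074, -0.703]
ft_force: [-0.2, 1.9, 7.9]
opening: 0.0429
t 35.03 pos [ 0.4364 -0.1678  0.0249] jaw deg -77.98 xaxis [ 0.001 -0.    -1.   ] open 0.0429 F [-0.2  1.9  7.9] q [ 0.2   1.    0.19  2.05 -0.99  0.19 -0.08]
```

```bash
python3 -m crank '[[[-0.3,0,0],[0,0,0],38],[[-0.7,0,0],[0,0,0],38],[[-0.9,0,0],[0,0,0],38],[[-0.9,0,0],[0,0,0],38],[[-0.9,0,0],[0,0,0],38],[[-0.9,0,0],[0,0,0],38],[[-0.5,0,0],[0,0,0],38],[[0,0,0],[0,0,0],38],[[0,0,0],[0,0,0],38]]'
python3 -c "
from plan import *
rep();snap('wrist','w20');snap('top','t20');crop('t20',240,130,340,230,6,'t20c');snap('side','s20');crop('s20',280,150,400,250,6,'s20c');go([.6078,.1755,.15],-78)"
```

```text
clock: 35.78
eef_pos: [0.4362, -0.1677, 0.1522]
tool_rot: [0.074, 0.704, 0.074, -0.703]
ft_force: [-0.5, 0.1, -0.9]
opening: 0.043
t 35.78 pos [ 0.4362 -0.1677  0.1522] jaw deg -77.98 xaxis [ 0.001 -0.    -1.   ] open 0.043 F [-0.5  0.1 -0.9] q [ 0.    0.79  0.55  1.99 -0.77  0.57 -0.27]
 shift now-axes [  0.04  -12.008  -9.588] rows>= 12.0
  jaw -78 turn [-0.005  0.012  0.008] | shift in turned axes [  0.042 -12.004  -9.592]
  jaw 102 turn [ 4.4995e+01  1.2000e-02 -1.8000e-02] | shift in turned axes [ 0.042 12.004  9.592]
```

View pics/w20.png

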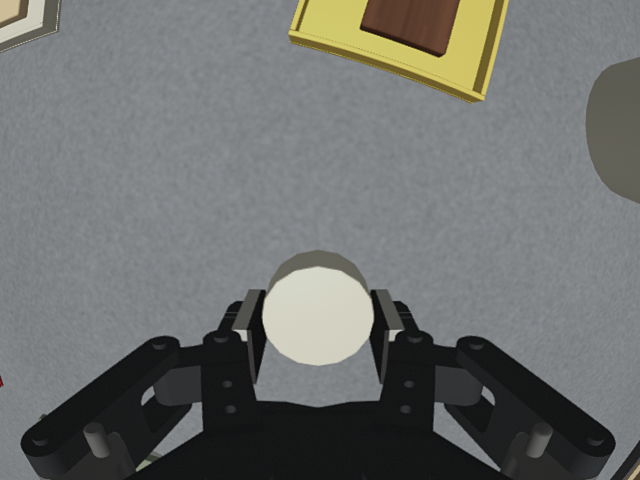

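View pics/t20c.png

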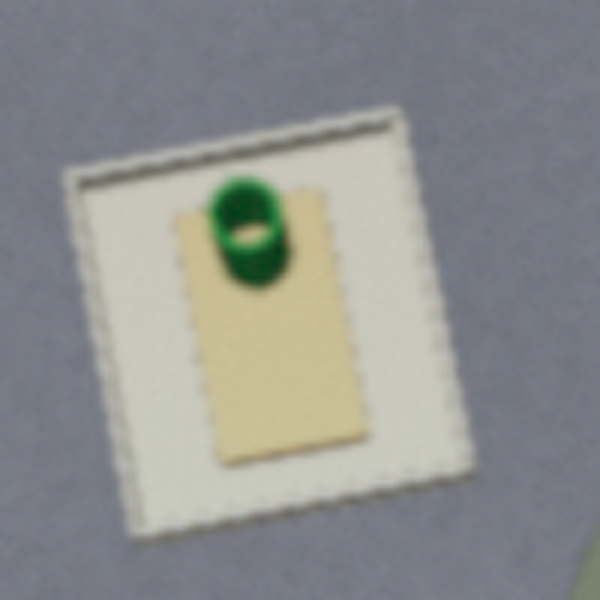

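View pics/s20c.png

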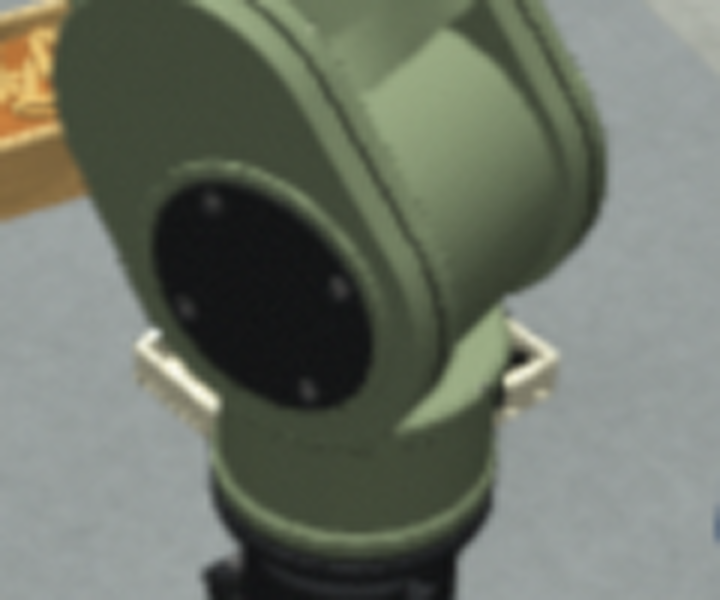

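```bash
python3 -m crank '[[[0,-0.5,-0.4],[0,0,0],38],[[0,-0.92,-0.735],[0,0,0],38],[[0,-0.92,-0.735],[0,0,0],38],[[0,-0.92,-0.735],[0,0,0],38],[[0,-0.92,-0.735],[0,0,0],38],[[0,-0.92,-0.735],[0,0,0],38],[[0,-0.92,-0.735],[0,0,0],38],[[0,-0.92,-0.735],[0,0,0],38],[[0,-0.92,-0.735],[0,0,0],38],[[0,-0.92,-0.735],[0,0,0],38],[[0,-0.92,-0.735],[0,0,0],38],[[0,-0.92,-0.735],[0,0,0],38],[[0,-0.92,-0.735],[0,0,0],38],[[0,-0.46,-0.37],[0,0,0],38],[[0,0,0],[0,0,0],38],[[0,0,0],[0,0,0],38]]'
python3 -c "
from plan import *
from tri import mp
rep();snap('wrist','w21');go([.6078,.1755,.05],-78);t=load('t20');print('green rim',atz(t,*mp((248,217),240,130,6),.079).round(4))"
```

```text
clock: 37.27
eef_pos: [0.6078, 0.1752, 0.1504]
tool_rot: [-0.074, -0.703, -0.074, 0.704]
ft_force: [-0.1, -0.7, -1.1]
opening: 0.0429
t 37.27 pos [0.6078 0.1752 0.1504] jaw deg -77.99 xaxis [-0.001 -0.001 -1.   ] open 0.0429 F [-0.1 -0.7 -1.1] q [-0.63  1.03  0.74  1.38 -0.75  1.02 -1.1 ]
 shift now-axes [ 4.031 -0.047 -0.015] rows>= 4.0
  jaw -78 turn [-0.015  0.019 -0.008] | shift in turned axes [ 4.031 -0.045 -0.01 ]
  jaw 102 turn [ 4.4985e+01 -1.2000e-02 -2.9000e-02] | shift in turned axes [4.031 0.045 0.01 ]
green rim [0.656  0.1833 0.079 ]
```

View pics/w21.png

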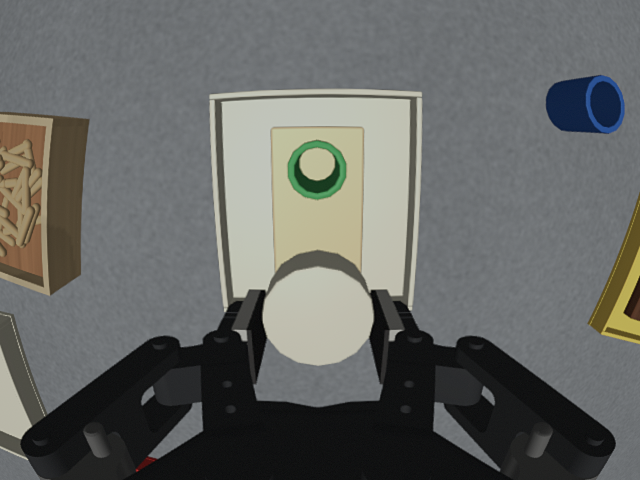

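```bash
python3 -m crank '[[[0.4,-0.02,-0.01],[0,0,0],38],[[0.8,0,0],[0,0,0],38],[[0.9,0,0],[0,0,0],38],[[0.9,0,0],[0,0,0],38],[[0.6,0,0],[0,0,0],38],[[0.3,0,0],[0,0,0],38],[[0.1,0,0],[0,0,0],38],[[0,0,0],[0,0,0],38],[[0,0,0],[0,0,0],38]]'; python3 -m crank '[[[0.06,0,0],[0,0,0],38],[[0.04,0,0],[0,0,0],38],[[0,0,0],[0,0,0],38]]'
```

```text
clock: 38.07
eef_pos: [0.6087, 0.1756, 0.0524]
tool_rot: [0.074, 0.704, 0.074, -0.703]
ft_force: [0.6, -1.1, 0.0]
opening: 0.0427
clock: 38.32
eef_pos: [0.6083, 0.1758, 0.0493]
tool_rot: [0.074, 0.703, 0.074, -0.703]
ft_force: [-0.3, -0.3, -0.2]
opening: 0.0429
```

```bash
python3 -m crank '[[[0.06,0,0],[0,0,0],38],[[0.06,0,0],[0,0,0],38],[[0,0,0],[0,0,0],38]]'; python3 -m crank '[[[0.05,0,0],[0,0,0],38],[[0.03,0,0],[0,0,0],38],[[0,0,0],[0,0,0],38]]';python3 -c "
from h import *
snap('wrist','w22')"
```

```text
clock: 38.57
eef_pos: [0.6082, 0.1757, 0.0457]
tool_rot: [-0.074, -0.703, -0.074, 0.703]
ft_force: [0.5, -0.2, -0.5]
opening: 0.043
clock: 38.82
eef_pos: [0.6083, 0.1757, 0.0441]
tool_rot: [-0.074, -0.703, -0.074, 0.703]
ft_force: [-0.1, -0.2, 1.0]
opening: 0.043
```

View pics/w22.png

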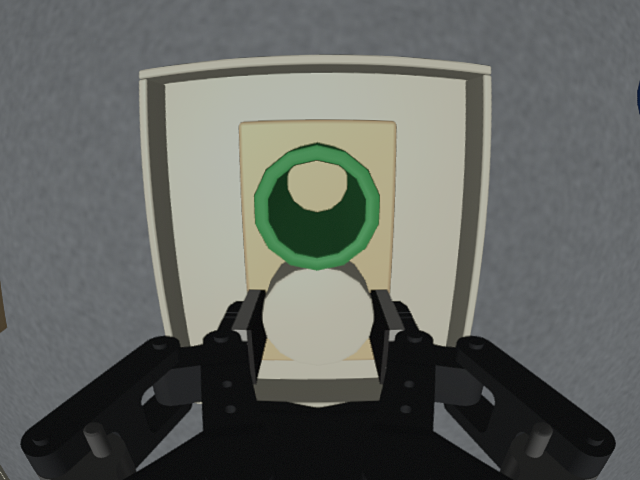

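```bash
python3 -m crank '[[[0.02,0,0],[0,0,0],38],[[0,0,0],[0,0,0],44],[[0,0,0],[0,0,0],47],[[0,0,0],[0,0,0],52],[[0,0,0],[0,0,0],58],[[0,0,0],[0,0,0],58],[[-0.3,0,0],[0,0,0],58],[[-0.8,0,0],[0,0,0],58],[[-1,0,0],[0,0,0],58],[[-1,0,0],[0,0,0],58],[[-1,0,0],[0,0,0],58],[[-1,0,0],[0,0,0],58],[[0,-0.8,0.9],[0,0,0],58],[[0,-0.8,0.9],[0,0,0],58],[[0,-0.8,0.9],[0,0,0],58],[[0,-0.8,0.9],[0,0,0],58],[[0,-0.8,0.9],[0,0,0],58],[[0,-0.8,0.9],[0,0,0],58],[[0,-0.8,0.9],[0,0,0],58],[[0,0,0],[0,0,0],58]]'
python3 -c "
from plan import *
rep();snap('top','t23');snap('side','s23');crop('t23',235,115,485,235,3,'t23c');crop('s23',280,170,480,345,4,'s23c');snap('wrist','w23')"
```

```text
clock: 40.53
eef_pos: [0.4208, 0.2831, 0.1712]
tool_rot: [-0.075, -0.702, -0.076, 0.704]
ft_force: [0.0, 0.4, -0.5]
opening: 0.0581
t 40.53 pos [0.4208 0.2831 0.1712] jaw deg -77.75 xaxis [-0.003  0.002 -1.   ] open 0.0581 F [ 0.   0.4 -0.5] q [-1.04  0.86  0.76  1.84 -0.83  0.8  -1.19]
```

View pics/t23c.png

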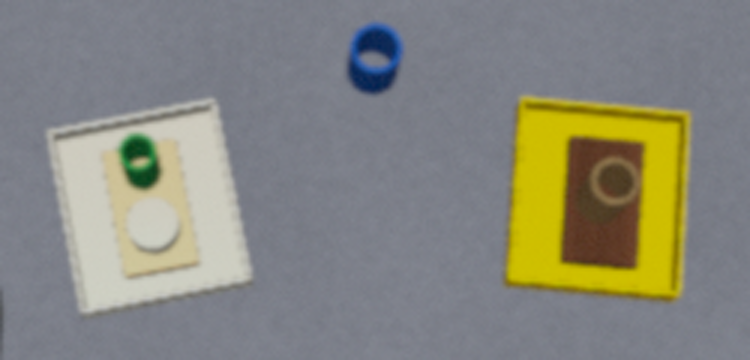

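View pics/s23c.png

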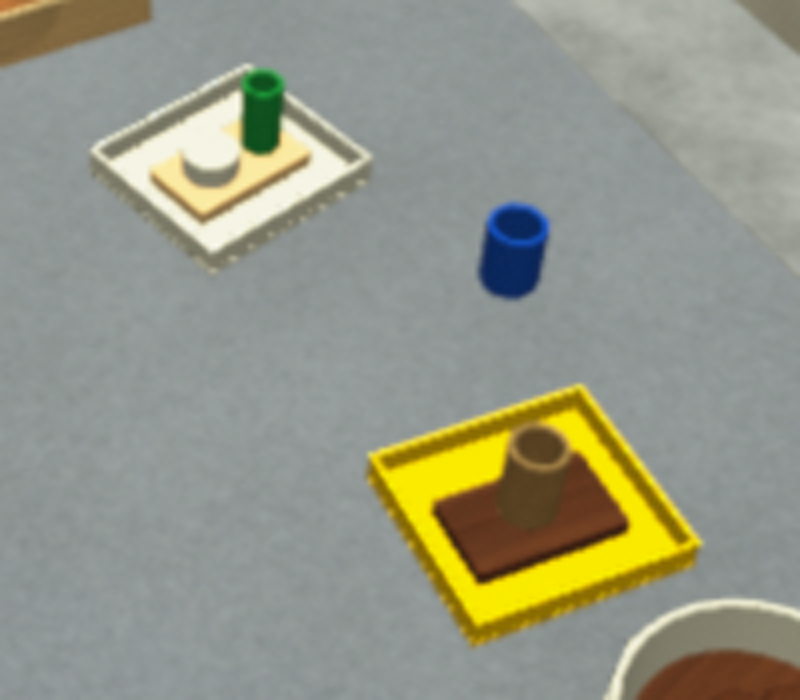

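View pics/t23.png

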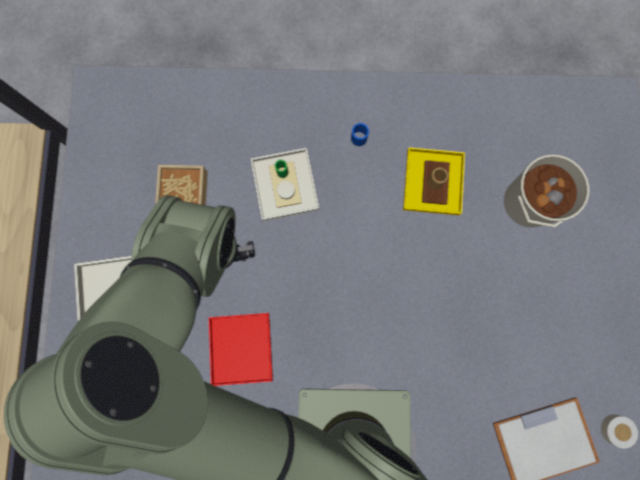

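```bash
python3 -c "
from tri import *
t=load('t23');s=load('s23')
for n,p,q in(('card',(615,181),(540,448)),('green',(139,155),(263,83)),('disc',(154,223),(211,152)),('blue',(376,49),(517,223))):
    print(n,tri(t,mp(p,235,115,3),s,mp(q,280,170,4)).round(4))
for n,ps in (('walnut',[(569,137),(643,143),(636,268),(562,261)]),('pale',[(104,152),(176,139),(199,264),(127,276)])):
    print(n,np.mean([atz(t,*mp(p,235,115,3),.019) for p in ps],0).round(4))
crop('t23',410,140,470,220,7,'t23y')"
```

```text
card [ 0.6405 -0.1984  0.0781]
green [0.6548 0.1825 0.0815]
disc [0.6086 0.1727 0.04  ]
blue [ 0.7561 -0.0078  0.0572]
walnut [ 0.6399 -0.2016  0.019 ]
pale [0.628  0.1768 0.019 ]
```

View pics/t23y.png

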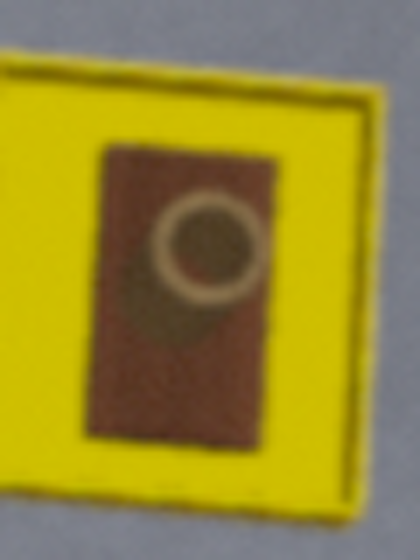

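All parts are upright, with rim heights of 0.078, 0.0815 and 0.040 m against the expected 0.079, 0.079 and 0.041. Each sits well inside its own board, and the robot is clear.

```bash
python3 -c "
from rig import hand_in
print(hand_in())"
```

```text
the job is handed in; nothing more can be done
None
```

Both kits are made up and the job is handed in, at about 40.5 s on the clock.

- **Yellow tray:** the walnut board was laid flat first, then the card tube was stood at its centre.
- **White tray:** I used the smaller white tray. The pale board was laid flat, then the green tube and the white disc were set side by side along it, about 10 mm apart.

**Last checks:** the top and side cameras agree that all three parts are upright or flat.

| Part | Measured top height (m) | Expected (m) |
|---|---|---|
| Card tube | 0.078 | 0.079 |
| Green tube | 0.0815 | 0.079 |
| White disc | 0.040 | 0.041 |

Every part is wholly within its own board with a margin of several mm. The blue tube, peg box and bucket look unmoved, and the gripper was clear of everything at hand-in.

**Disagreements:** the cameras put some things 1 to 3 mm away from where the arm set them down, mostly sideways. This is well inside the margins. The green tube measured 30.5 mm in the grip, not 32 mm, but stood upright. In the pale board grasp, the wrist force reached about 14 N and joint 6 came close to its lower limit (0.01 rad).

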